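Prop the sprung keeper and sort the checked breathing valves

TASK

The breathing valves stand in a rack under a sprung steel keeper that nobody can hold back while lifting a valve out. Slide the wooden wedge along between the rack's back wall and the keeper so that it holds the keeper open by itself, then move every valve to the tray that bears the same tag as the valve (round or square), one upright and fully down in each nest. Then pull the wedge out so that the keeper springs shut, lay the wedge back on its grey felt mat standing on its flat underside, and leave the spray can, the wrench and the cup where they are.

Things in the scene. Friction and masses are not known exactly. Their poses are not given: they have to be found in the camera images.
- rack: aluminium rack, fixed, 65 mm deep (x), 354 mm long (y), walls and dividers 28 mm high. Origin: centre of its underside; y runs along the row, x to the back, away from the robot. Six square bays 53 mm wide at x = 0, y = +-29, +-87, +-145 mm, floors 8 mm above the bench. Back wall's outer face: x = 32.5. Behind it two fixed spring housings, 40 mm high, x = 89 to 111, |y| = 75 to 115
- keeper (a joint): travel (m) of the sprung keeper along the rack's +x: 0 shut, stop at 0.017. Steel angle as long as the rack (|y| up to 177 mm): a lip over the valves' bases and, from its back edge, a flange hanging down to 3 mm above the bench. A spring shuts it with 3.6 N (4.4 N at 0.013). Valves lift out freely from 0.011 up; the wedge, fully in, holds it at 0.013.
- keeper_edge (a point): middle of the upper front edge of the keeper's lip: in the rack frame x = 17 mm + travel, y = 0, 43 mm up. The lip is 5 mm thick (38 to 43 mm up) and reaches 36.5 mm back from this edge; the flange below its back edge is 6 mm thick, its inner face 30.5 mm behind this edge.
- channel_mouth (a point): where the wedge goes in: the rack's +y end of the channel between the back wall and the keeper's flange; point on the bench, on the back wall's outer face (rack frame x = 32.5, y = 177 mm). The channel runs along the whole rack on the bare bench under the lip, open at both ends, 15 mm wide when the keeper is shut, 38 mm high.
- wedge: wooden prop, 0.16 kg, 130 mm long, on its flat underside. Origin: on the underside under the centre of its grip block, 28 mm (x) by 44 mm (y), 64 mm high (grip it across x). Its nose points along its -y. Ahead of the block it is 30 mm high: straight, 28 mm thick, from y = -22 to -52 mm, then tapering to 8 mm at y = -108. The face x = -14 mm is flat all along; only the +x face tapers.
- wedge_nose (a point): tip of the wedge's nose (wedge frame x = -10, y = -108 mm), on the underside. Turned to the rack's yaw, the wedge slides in at channel_mouth along the rack's -y, flat face along the back wall, with about 10 N, until its block is a few mm from the keeper's end: its origin then at x = 46.5, y = 201 to 209 mm in the rack frame. It stays there by itself.
- mat: the wedge's place: grey felt mat, fixed, 100 mm (x) by 180 mm (y), 2 mm thick; origin: centre of its underside. At the start the wedge lies on it.
- tray_round: grey tray for valves with a round tag, fixed; three white round plates of 27 mm on its front ledge. Origin: centre of the underside of its nest part, 70 mm (x) by 190 mm (y), 14 mm high, walls 4 mm. Three nests at x = 0, y = -62, 0, 62 mm, each 62 by 58 mm, floor 4 mm above the bench. The ledge, 34 mm wide and 6 mm high, runs along its -x side.
- tray_square: grey tray for valves with a square tag, fixed; three yellow square plates of 22 mm on its front ledge. Same sizes, nests and origin as tray_round.
- valve_round_a: a breathing-valve module, about 0.2 kg: round grey base 50 mm in diameter and 28 mm high, then a steel neck 30 mm in diameter up to 72 mm (grip it here), with a white round 27 mm tag 2 mm thick on top (74 mm in all). Origin: centre of its underside; z up its axis. May be absent (None).
- valve_round_b: a breathing-valve module, about 0.2 kg: round grey base 50 mm in diameter and 28 mm high, then a steel neck 30 mm in diameter up to 72 mm (grip it here), with a white round 27 mm tag 2 mm thick on top (74 mm in all). Origin: centre of its underside; z up its axis. May be absent (None).
- valve_round_c: a breathing-valve module, about 0.2 kg: round grey base 50 mm in diameter and 28 mm high, then a steel neck 30 mm in diameter up to 72 mm (grip it here), with a white round 27 mm tag 2 mm thick on top (74 mm in all). Origin: centre of its underside; z up its axis. May be absent (None).
- valve_square_a: a breathing-valve module, about 0.2 kg: round grey base 50 mm in diameter and 28 mm high, then a steel neck 30 mm in diameter up to 72 mm (grip it here), with a yellow square 22 mm tag 2 mm thick on top (74 mm in all). Origin: centre of its underside; z up its axis. May be absent (None).
- valve_square_b: a breathing-valve module, about 0.2 kg: round grey base 50 mm in diameter and 28 mm high, then a steel neck 30 mm in diameter up to 72 mm (grip it here), with a yellow square 22 mm tag 2 mm thick on top (74 mm in all). Origin: centre of its underside; z up its axis. May be absent (None).
- valve_square_c: a breathing-valve module, about 0.2 kg: round grey base 50 mm in diameter and 28 mm high, then a steel neck 30 mm in diameter up to 72 mm (grip it here), with a yellow square 22 mm tag 2 mm thick on top (74 mm in all). Origin: centre of its underside; z up its axis. May be absent (None).
- spray_can: bystander: white can, 60 mm in diameter, 150 mm high; origin: centre of its underside
- wrench: bystander: steel wrench lying on the bench; origin at its middle
- cup: bystander: white cup, 76 mm wide, 85 mm high; origin: centre of its underside
Things that resemble listed ones, but are neither listed nor needed, are in the scene too. Leave any turquoise look-alike of the valve_square_a alone.

How it is judged:
By the outcome, as a careful person would: the job done as asked, in the order asked, and still so for the second after the job is handed in, with the robot touching nothing.
Of valve_round_a, valve_round_b, valve_round_c, valve_square_a, valve_square_b, valve_square_c only 4 to 6 are there at a start; the rules pass over those that are not, and their reading is None.
At some moment in a run one of wedge may be knocked a few centimetres aside while the robot is not near it.
Once in a run the grip may slacken for a moment while it holds something.
It also fails if it takes over 210 s, if anything falls off the work surface, if the arm or the gripper's body presses on something with over 40 N, if the wrist force passes 120 N, or if a joint passes its speed limit or range.

ROBOT

A 7-joint arm with a two-finger parallel gripper is mounted at the origin on the work surface. World frame = base frame: x ahead of the robot, y to its left, z up, the work surface at z = 0. Lengths are in m, angles in rad, forces in N, time in s.
With the tool pointing down it reaches from about 0.4 to 0.85 m from the base axis. Payload 4.5 kg.
Tool frame: the origin (TCP) lies midway between the tips of the shut fingers; the grasp point (between the pads) lies 19 mm behind it (r.hold_point_z is the distance from the TCP to the grasp point, in m); z points along the fingers, y is the direction in which the jaws open and shut (so a half turn about z gives the same grasp; the last joint's range is limited). The gripper opens to 88 mm and grips with 3 to 60 N. Pads are 18 mm wide; open, the fingers measure 123 mm over their backs; the gripper's body (75 mm by 187 mm) begins 45 mm behind the grasp point.
Start: joints at [1.273, 0.689, -0.195, 1.565, 0.157, 0.902, -0.215], TCP at [0.204, -0.591, 0.239] pointing down, gripper open.
Joint ranges: [-3.01, 3.01], [-0.46, 2.08], [-1.47, 1.51], [0.13, 2.56], [-1, 4.14], [0.04, 2.09], [-2.66, 2.66]. Speed limits (rad/s): [2.57, 2.57, 3.14, 3.14, 3.14, 3.14, 3.14].

INTERFACE

Orientations are given as a unit quaternion [x, y, z, w].
In Python, from plant import r gives the robot as it stands. The module is installed in compiled form; this text tells all that it offers.
- The arm moves only by the tool move_arm, never from a script. Its arguments are lists of equal length, an entry for each row: "turn": the turn, a rotation vector about the tool's x, y, z in units of 2 pi rad (1.0 is 2 pi rad), a list of three; "dp": the shift along the tool's x, y, z in units of 2.5 cm (1.0 is 2.5 cm), a list of three; "jaw": the closure, from -1 (fully open) to 1 (shut), so that 0 is half open. In form: {"turn": [[wx, wy, wz], ...], "dp": [[x, y, z], ...], "jaw": [jaw, ...]}. A call has 1 to 10 rows; each row shifts and turns the commanded pose from where the row before left it, along the tool's axes as they then stand; what a row does not reach is not made up. A row lasts 1/12 s, in which the tool goes at most 41.7 mm and 7.16 degrees, less where a joint would pass 70% of its speed; a pose out of reach is approached as far as the arm can. A call with a number of a shift or a turn outside -1 to 1 is refused whole. A call with a gripper value outside its range is refused whole. The fingers move at their own pace and stop on an object; "newtons" is the grip in N (left out, the last holds). Time passes only in rows, so rows that do not move let the fingers close. It gives the time, the measured TCP pose, the force and the opening at its end, in the units of the state.
- r.get_state(): the state, without advancing time (a new reading comes with each control period).
- r.snapshot(name): name is "side" or "top" or "wrist"; returns a dict with "frame" (384x512x3 uint8, blue, green, red), "mtx" (3x3 intrinsics, pixels), "origin" and "orientation" of the camera in the world; the wrist camera has in their place "tool_from_camera" (4x4, takes a point from camera to tool coordinates, whose origin is the TCP and whose axes are the flange's). Camera axes: x right, y up, looking along -z (the intrinsics and any distortion apply to the point x, -y, -z); pixel columns grow to the right and rows downward; lengths in m; the calibration is good to about 2 mm. A picture is of the moment at which its call begins: read the wrist's pose just before it. There is no depth.
- r.finish_job(): hands the job in, once; it reports no verdict.
The state is a dict: "clock": time; "q": joint angles; "qd": joint speeds; "joint_torque": joint torques, N m; "tool_pos": TCP position; "eef_rot": TCP orientation; "contact_force": force on the tool from outside, world axes, zero at the start; "moment": the same for the moment, N m; "opening": opening from 0.0 (shut) to 1.0 (fully open).
Only numpy, scipy, OpenCV 4.12 (cv2) and the standard library are available. Lean on these libraries where they do the work, as an engineer would, in place of code of your own. Each camera call takes 0.05 s, during which the arm holds its last target.

## Working session

There is one attempt and no reset: what is moved stays moved. The work goes in short steps, Python scripts to look and compute and a tool call to move; the robot and the scene stay as the last step left them, time stands still between calls to the robot, and variables do not carry over. Pictures are saved under pics/ and viewed, and the job is handed in when it is done.

Besides the shell and the picture viewer there is one more tool, called as name(argument=value, ...) on one line, values as JSON. move_arm: Moves the arm, as the interface text tells. Shifts and turns lie within -1 to 1; 1 stands for 2.5 cm of shift or 2 pi rad of turn. Its arguments: {"type":"object","properties":{"turn":{"type":"array","items":{"type":"array","items":{"type":"number","minimum":-1,"maximum":1}}},"dp":{"type":"array","items":{"type":"array","items":{"type":"number","minimum":-1,"maximum":1}}},"jaw":{"type":"array","items":{"type":"number"}},"newtons":{"type":"number"}},"required":["turn","dp","jaw"]}

```bash
mkdir -p pics; ls; cat > h.py <<'E'
import numpy as np,cv2
from plant import r
from scipy.spatial.transform import Rotation as R
def snap(name,fn=None):
    st=r.get_state(); s=r.snapshot(name)
    if fn: cv2.imwrite('pics/'+fn+'.png',s['frame'])
    K=np.array(s['mtx'])
    if name=='wrist':
        T=np.eye(4);T[:3,:3]=R.from_quat(st['eef_rot']).as_matrix();T[:3,3]=st['tool_pos']
        W=T@np.array(s['tool_from_camera'])
    else:
        W=np.eye(4);o=np.array(s['orientation']);W[:3,:3]=R.from_quat(o).as_matrix() if o.size==4 else o
        W[:3,3]=s['origin']
    return s,K,W
def px2w(K,W,u,v,z):
    d=np.linalg.inv(K)@np.array([u,v,1.]);d=np.array([d[0],-d[1],-d[2]])
    d=W[:3,:3]@d;o=W[:3,3];return o+d*(z-o[2])/d[2]
def w2px(K,W,p):
    c=W[:3,:3].T@(np.array(p)-W[:3,3]);c=np.array([c[0],-c[1],-c[2]]);q=K@c;return q[:2]/q[2]
E
python3 - <<'E'
from h import *
print(r.get_state(), r.hold_point_z)
for n in ['top','side','wrist']:
    s,K,W=snap(n,n+'0');print(n,{k:v for k,v in s.items() if k!='frame'})
E
```

```text
pics
{'clock': 0.0, 'q': array([ 1.27279062,  0.68996328, -0.19450018,  1.56632166,  0.15730913,
        0.90250191, -0.21513173]), 'qd': array([-1.80393277e-03,  5.99586268e-04, -8.04151397e-04,  1.07172716e-03,
       -1.80075396e-05, -1.76371350e-03, -8.83188398e-04]), 'joint_torque': array([ 5.91103490e-04, -5.27551317e+01, -1.26679312e+00, -1.53427273e+01,
       -5.26854582e-02,  6.61531580e-03,  1.83748780e-04]), 'tool_pos': array([ 0.20333576, -0.59034235,  0.23792857]), 'eef_rot': array([ 9.86265547e-01,  1.65164942e-01, -2.21592623e-04, -8.73691700e-04]), 'contact_force': array([ 0.48097301, -0.24960775,  0.37261506]), 'moment': array([-0.02328675,  0.00111802,  0.01451194]), 'opening': 0.9996545110918434} 0.0187
top {'mtx': array([[364.69304681,   0.        , 265.73938483],
       [  0.        , 364.69304681, 194.15524493],
       [  0.        ,   0.        ,   1.        ]]), 'origin': array([0.49902653, 0.00131379, 0.99647011]), 'orientation': array([ 0.0329111 , -0.03375652, -0.70307694,  0.70954927])}
side {'mtx': array([[347.68233052,   0.        , 258.70373897],
       [  0.        , 347.68233052, 194.18359812],
       [  0.        ,   0.        ,   1.        ]]), 'origin': array([ 0.28053717, -0.62270363,  0.53207112]), 'orientation': array([ 0.46315453, -0.11224241, -0.20862344,  0.85402915])}
wrist {'mtx': array([[291.16552306,   0.        , 251.12314301],
       [  0.        , 291.16552306, 189.35373088],
       [  0.        ,   0.        ,   1.        ]]), 'tool_from_camera': array([[ 6.60633800e-04,  9.65269377e-01,  2.61255800e-01,
         6.55474078e-02],
       [ 9.99999780e-01, -6.52479764e-04, -1.17949226e-04,
         1.67944621e-03],
       [ 5.66113465e-05,  2.61255821e-01, -9.65269596e-01,
        -1.45857509e-01],
       [ 0.00000000e+00,  0.00000000e+00,  0.00000000e+00,
         1.00000000e+00]])}
```

View pics/top0.png

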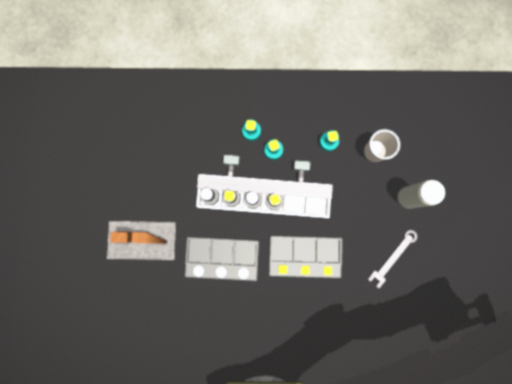

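View pics/side0.png

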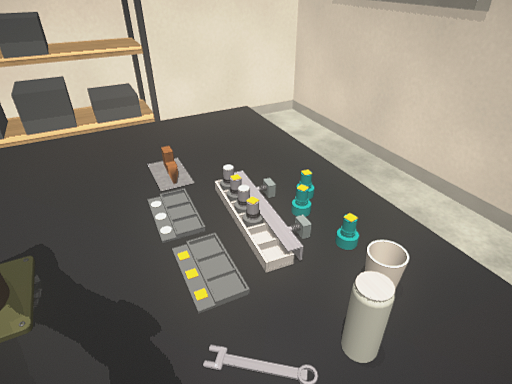

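View pics/wrist0.png

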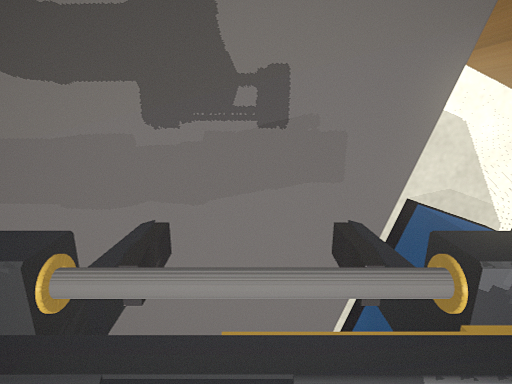

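The top view shows the rack around (265,196), with four valves in it: round (208,195), square (230,197), round (253,199) and square (274,200). The wedge is on the mat at (140,238), the round tray at (222,258) and the square tray at (305,257). I'll zoom in to measure.

```bash
python3 - <<'E'
import cv2
a=cv2.imread('pics/top0.png')
cv2.imwrite('pics/z1.png',cv2.resize(a[140:240,185:345],None,fx=5,fy=5,interpolation=cv2.INTER_CUBIC))
cv2.imwrite('pics/z2.png',cv2.resize(a[205:285,95:195],None,fx=7,fy=7,interpolation=cv2.INTER_CUBIC))
cv2.imwrite('pics/z3.png',cv2.resize(a[225:285,180:350],None,fx=4.5,fy=4.5,interpolation=cv2.INTER_CUBIC))
E
```

```text
(no output)
```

View pics/z1.png

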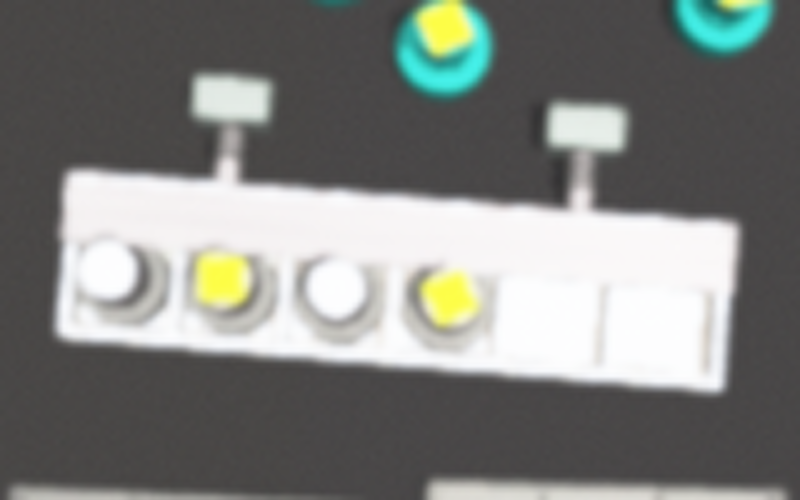

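View pics/z2.png

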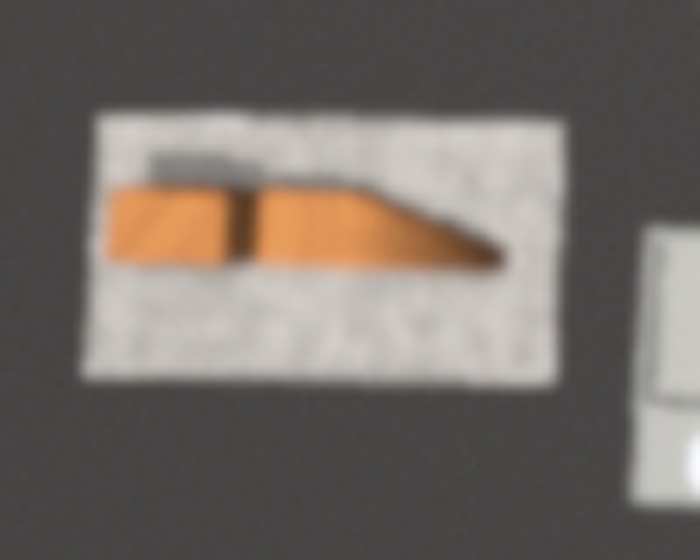

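View pics/z3.png

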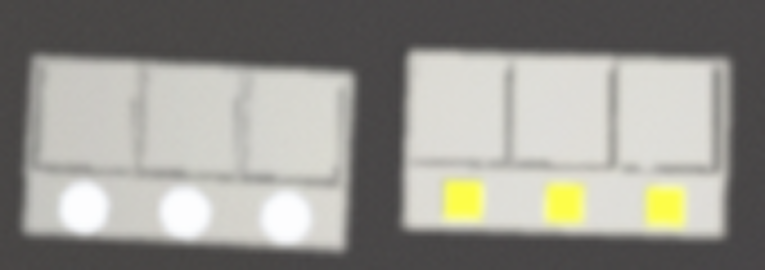

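```bash
python3 - <<'E'
from h import *
s,K,W=snap('top')
def P(u,v,f,x0,y0,z): return px2w(K,W,x0+(u+.5)/f-.5,y0+(v+.5)/f-.5,z)
for n,u,v,z in [('lipBL',66,172,.043),('lipBR',738,222,.043),('lipFL',62,237,.043),('lipFR',735,291,.043),('rackFL',57,337,.028),('rackFR',723,390,.028),('t1',108,270,.074),('t2',221,279,.074),('t3',335,288,.074),('t4',450,297,.074),('hous L',231,98,.04),('housR',586,126,.04)]:
    print(n,P(u,v,5,185,140,z).round(4))
for n,u,v,z in [('matTL',98,115,.002),('matTR',565,122,.002),('matBR',557,384,.002),('matBL',84,376,.002),('blkTL',112,187,.066),('blkTR',228,189,.066),('blkBL',108,262,.066),('blkBR',226,263,.066),('strB',254,265,.032),('nose top',505,266,.032),('shoulder',362,188,.032),('strT',258,188,.032)]:
    print(n,P(u,v,7,95,205,z).round(4))
for n,u,v,z in [('RTL',33,55,.014),('RTR',354,72,.014),('RBR',346,250,.006),('RBL',23,235,.006),('rp1',84,208,.007),('rp2',185,213,.007),('rp3',286,217,.007),('STL',407,50,.014),('STR',729,59,.014),('SBR',725,237,.006),('SBL',403,228,.006),('sp1',463,201,.007),('sp2',564,204,.007),('sp3',665,207,.007)]:
    print(n,P(u,v,4.5,180,225,z).round(4))
E
```

```text
lipBL [0.641  0.1804 0.043 ]
lipBR [ 0.6177 -0.1742  0.043 ]
lipFL [0.6065 0.1815 0.043 ]
lipFR [ 0.5812 -0.1723  0.043 ]
rackFL [0.5546 0.1856 0.028 ]
rackFR [ 0.5297 -0.1683  0.028 ]
t1 [0.5863 0.1519 0.074 ]
t2 [0.5823 0.0944 0.074 ]
t3 [0.5782 0.0364 0.074 ]
t4 [ 0.5742 -0.022   0.074 ]
hous L [0.682  0.0943 0.04  ]
housR [ 0.6687 -0.0944  0.04  ]
matTL [0.5159 0.4271 0.002 ]
matTR [0.5148 0.2457 0.002 ]
matBR [0.4143 0.2455 0.002 ]
matBL [0.4157 0.4275 0.002 ]
blkTL [0.4888 0.3933 0.066 ]
blkTR [0.4885 0.3513 0.066 ]
blkBL [0.4618 0.3934 0.066 ]
blkBR [0.4619 0.3508 0.066 ]
strB [0.4599 0.3531 0.032 ]
nose top [0.4603 0.2591 0.032 ]
shoulder [0.4889 0.3138 0.032 ]
strT [0.4886 0.3528 0.032 ]
RTL [0.4753 0.2103 0.014 ]
RTR [0.467  0.0194 0.014 ]
RBR [0.362  0.0231 0.006 ]
RBL [0.369  0.2148 0.006 ]
rp1 [0.3852 0.1789 0.007 ]
rp2 [0.3828 0.1189 0.007 ]
rp3 [0.381  0.0589 0.007 ]
STL [ 0.4803 -0.012   0.014 ]
STR [ 0.4767 -0.2036  0.014 ]
SBR [ 0.3715 -0.2018  0.006 ]
SBL [ 0.3751 -0.0106  0.006 ]
sp1 [ 0.3913 -0.0461  0.007 ]
sp2 [ 0.3901 -0.1061  0.007 ]
sp3 [ 0.3889 -0.1661  0.007 ]
```

Measurements are consistent. The rack yaw is about -0.0695 rad with its origin near (0.5758, 0.0068), and the wedge origin is near (0.4753, 0.372) with yaw about 0. Next is a planner helper that prints rounded rows, starting with a turn to put the jaws along world x.

```bash
cat > plan.py <<'E'
import sys
from h import *
def st(): 
    s=r.get_state(); return s,np.array(s['tool_pos']),R.from_quat(s['eef_rot'])
def report():
    s,p,q=st(); m=q.as_matrix()
    print('t %.2f'%s['clock'],'p',p.round(4),'phi %.2f'%np.degrees(np.arctan2(m[1,0],m[0,0])),'z',m[:,2].round(4),'F',np.round(s['contact_force'],1),'open %.3f'%s['opening'])
def rows(target,phi=None,per=1.0):
    """target TCP pos; total in tool axes, units."""
    s,p,q=st()
    d=q.inv().apply(np.array(target)-p)/0.025
    n=int(np.ceil(np.abs(d).max()/per))
    print('shift total',d.round(2),'rows',n,'each',(d/max(n,1)).round(3))
    if phi is not None:
        f=np.radians(phi)
        t=R.from_matrix(np.array([[np.cos(f),np.sin(f),0],[np.sin(f),-np.cos(f),0],[0,0,-1]]).T if 0 else np.column_stack([[np.cos(f),np.sin(f),0],[np.sin(f),-np.cos(f),0],[0,0,-1]]))
        w=(q.inv()*t).as_rotvec()/(2*np.pi); m=int(np.ceil(np.abs(w).max()/0.0195))
        print('turn total',w.round(4),'rows',m,'each',(w/max(m,1)).round(4))
E
python3 - <<'E'
from plan import *
report(); rows([.5,-.2,.25],90)
E
```

```text
t 0.20 p [ 0.2034 -0.5906  0.2382] phi 19.01 z [-4.e-04  1.e-03 -1.e+00] F [ 0.5 -0.3  0.2] open 0.998
shift total [ 16.31 -10.91  -0.46] rows 17 each [ 0.959 -0.642 -0.027]
turn total [-2.000e-04 -1.000e-04 -1.972e-01] rows 11 each [-0.     -0.     -0.0179]
```

move_arm(turn=[[0,0,0],[0,0,0],[0,0,0],[0,0,0],[0,0,0],[0,0,0],[0,0,0],[0,0,0],[0,0,0],[0,0,0]], dp=[[0.9,-0.6,0],[0.9,-0.6,0],[0.9,-0.6,0],[0.9,-0.6,0],[0.9,-0.6,0],[0.9,-0.6,0],[0.9,-0.6,0],[0.9,-0.6,0],[0.9,-0.6,0],[0.9,-0.6,0]], jaw=[-1,-1,-1,-1,-1,-1,-1,-1,-1,-1])

```text
clock: 1.03
tool_pos: [0.3681, -0.3746, 0.2387]
eef_rot: [0.986, 0.165, -0.0, -0.0]
contact_force: [0.3, -0.1, 0.4]
opening: 1.002
```

move_arm(turn=[[0,0,-0.018],[0,0,-0.018],[0,0,-0.018],[0,0,-0.018],[0,0,-0.018],[0,0,-0.018],[0,0,-0.018],[0,0,-0.018],[0,0,-0.018],[0,0,-0.018]], dp=[[0,0,0],[0,0,0],[0,0,0],[0,0,0],[0,0,0],[0,0,0],[0,0,0],[0,0,0],[0,0,0],[0,0,0]], jaw=[-1,-1,-1,-1,-1,-1,-1,-1,-1,-1])

```text
clock: 1.87
tool_pos: [0.3673, -0.3758, 0.2387]
eef_rot: [0.742, 0.67, -0.0, -0.0]
contact_force: [0.5, -0.5, -0.6]
opening: 0.999
```

```bash
python3 - <<'E'
from plan import *
report(); rows([.57,.0,.25],90)
print(np.round(r.get_state()['q'],2))
E
```

```text
t 1.87 p [ 0.3673 -0.3758  0.2387] phi 84.12 z [-2.e-04 -0.e+00 -1.e+00] F [ 0.5 -0.5 -0.6] open 0.999
shift total [15.79  6.53 -0.46] rows 16 each [ 0.987  0.408 -0.028]
turn total [-0.      0.     -0.0163] rows 1 each [-0.      0.     -0.0163]
[ 1.03  0.59 -0.51  1.85  0.39  0.79  0.21]
```

move_arm(turn=[[0,0,-0.0163],[0,0,0],[0,0,0],[0,0,0],[0,0,0],[0,0,0],[0,0,0],[0,0,0],[0,0,0],[0,0,0]], dp=[[0,0,0],[1,0.5,0],[1,0.5,0],[1,0.5,0],[1,0.5,0],[1,0.5,0],[1,0.5,0],[1,0.5,0],[1,0.5,0],[1,0.5,0]], jaw=[-1,-1,-1,-1,-1,-1,-1,-1,-1,-1])

```text
clock: 2.7
tool_pos: [0.4816, -0.1503, 0.2387]
eef_rot: [0.709, 0.705, -0.0, 0.0]
contact_force: [0.4, 0.4, 0.5]
opening: 1.005
```

move_arm(turn=[[0,0,0],[0,0,0],[0,0,0],[0,0,0],[0,0,0],[0,0,0],[0,0,0],[0,0,0],[0,0,0],[0,0,0]], dp=[[1,0.2,0],[1,0.2,0],[1,0.2,0],[1,0.2,0],[1,0.2,0],[1,0,0],[1,0,0],[1,0,0],[1,0,0],[1,0,0]], jaw=[-1,-1,-1,-1,-1,-1,-1,-1,-1,-1])

```text
clock: 3.53
tool_pos: [0.5074, 0.0995, 0.2386]
eef_rot: [0.709, 0.705, -0.0, 0.0]
contact_force: [-0.1, -1.6, 0.3]
opening: 0.996
```

```bash
python3 - <<'E'
from plan import *
report(); rows([.475,.34,.2],90)
snap('wrist','w1'); 
E
```

```text
t 3.53 p [0.5074 0.0995 0.2386] phi 89.67 z [-2.e-04 -3.e-04 -1.e+00] F [-0.1 -1.6  0.3] open 0.996
shift total [ 9.61 -1.35  1.54] rows 10 each [ 0.961 -0.135  0.154]
turn total [-0.      0.     -0.0009] rows 1 each [-0.      0.     -0.0009]
```

View pics/w1.png

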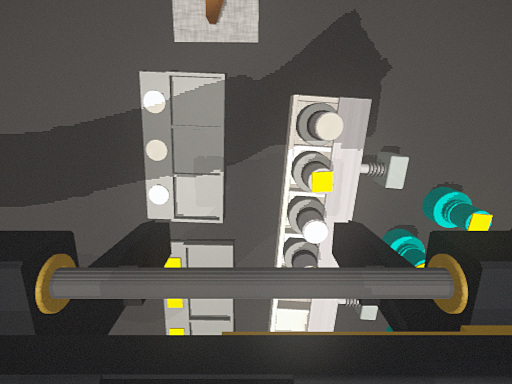

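The wrist view shows the rack with its +y end near (330,97) and the wedge nose at (213,20). I'll project my model onto it to cross-check.

```bash
cat >> h.py <<'E'
RO=np.array([.5758,.0068]);RY=-.0695
def rk(x,y,z,o=None,yaw=None):
    o=RO if o is None else o; yaw=RY if yaw is None else yaw
    c,s=np.cos(yaw),np.sin(yaw);return np.array([o[0]+c*x-s*y,o[1]+s*x+c*y,z])
def draw(img,K,W,pts,f,x0,y0,col=(0,0,255)):
    for p in pts:
        u=w2px(K,W,p);cv2.circle(img,(int((u[0]-x0+.5)*f),int((u[1]-y0+.5)*f)),2,col,-1)
E
python3 - <<'E'
from h import *
s,K,W=snap('wrist');a=s['frame']
x0,y0,f=250,85,5
b=cv2.resize(a[y0:y0+110,x0:x0+160],None,fx=f,fy=f,interpolation=cv2.INTER_CUBIC)
draw(b,K,W,[rk(.017,.177,.043),rk(.0535,.177,.043),rk(-.0325,.177,.028),rk(.0325,.177,.028),rk(.100,.095,.04)],f,x0,y0)
draw(b,K,W,[rk(0,y,.082) for y in(.145,.087)],f,x0,y0,(0,160,0))
cv2.imwrite('pics/w1z.png',b)
E
```

```text
(no output)
```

View pics/w1z.png

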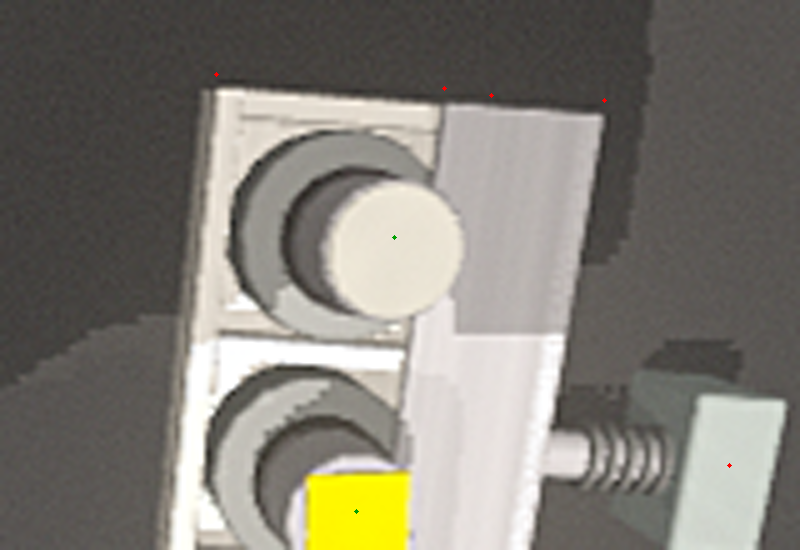

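The model fits within about 1 mm in x and about 3 mm in y (along the row, not critical). On to the wedge.

move_arm(turn=[[0,0,-0.001],[0,0,0],[0,0,0],[0,0,0],[0,0,0],[0,0,0],[0,0,0],[0,0,0],[0,0,0],[0,0,0]], dp=[[1,-0.1,0],[1,-0.1,0],[1,-0.1,0],[1,-0.1,0],[1,-0.1,0],[1,-0.2,0],[1,-0.2,0],[1,-0.2,0],[0.6,-0.2,0],[0,0,0]], jaw=[-1,-1,-1,-1,-1,-1,-1,-1,-1,-1])

```text
clock: 4.47
tool_pos: [0.4735, 0.3172, 0.2388]
eef_rot: [0.705, 0.709, 0.001, -0.001]
contact_force: [0.2, 1.3, 0.2]
opening: 1.001
```

```bash
python3 - <<'E'
from plan import *
report()
s,K,W=snap('wrist','w2')
a=s['frame'];print(w2px(K,W,[.4753,.372,.066]),w2px(K,W,[.465,.264,.002]))
f,x0,y0=3,130,0
b=cv2.resize(a[y0:y0+200,x0:x0+260],None,fx=f,fy=f,interpolation=cv2.INTER_CUBIC)
def wd(x,y,z): return [.4753+x,.372+y,.002+z]
draw(b,K,W,[wd(sx*.014,sy*.022,.064) for sx in(-1,1) for sy in (-1,1)]+[wd(-.014,-.108,.03),wd(.014,-.052,.03),wd(0,0,.064)],f,x0,y0)
cv2.imwrite('pics/w2z.png',b)
E
```

```text
t 4.47 p [0.4735 0.3172 0.2388] phi 90.34 z [-8.e-04  3.e-03 -1.e+00] F [0.2 1.3 0.2] open 1.001
[254.07825916 120.94635427] [245.50047532 200.17000309]
```

View pics/w2z.png

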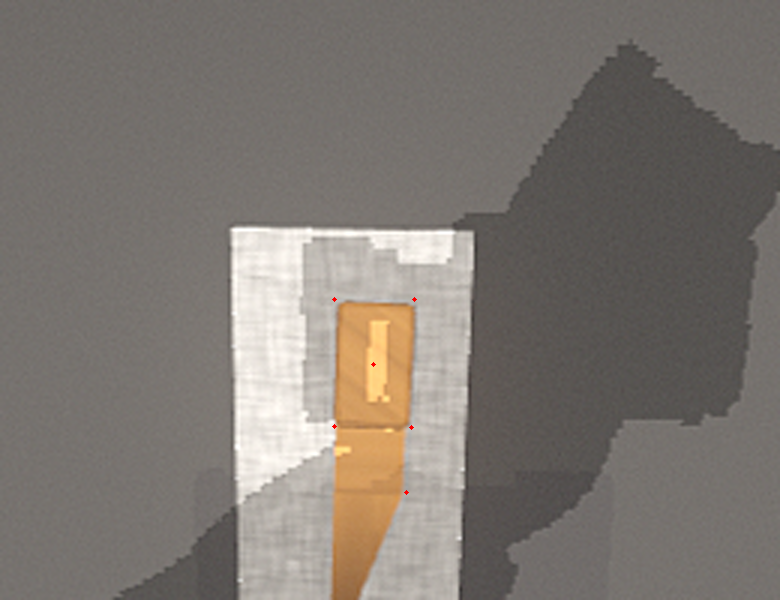

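```bash
python3 - <<'E'
from plan import *
report(); rows([.4753,.3715,.0315],90)
E
```

```text
t 4.52 p [0.4745 0.3143 0.2386] phi 90.19 z [-4.e-04  1.e-04 -1.e+00] F [ 0.9 -0.6  0. ] open 1.001
shift total [2.29 0.04 8.28] rows 9 each [0.254 0.005 0.92 ]
turn total [-0.0001 -0.      0.0005] rows 1 each [-0.0001 -0.      0.0005]
```

move_arm(turn=[[0,0,0.0005],[0,0,0],[0,0,0],[0,0,0],[0,0,0],[0,0,0],[0,0,0],[0,0,0],[0,0,0],[0,0,0]], dp=[[0.8,0.04,0.4],[0.8,0,0.9],[0.69,0,0.9],[0,0,0.9],[0,0,0.9],[0,0,0.9],[0,0,0.9],[0,0,0.9],[0,0,0.9],[0,0,0.68]], jaw=[-1,-1,-1,-1,-1,-1,-1,-1,-1,-1], newtons=25)

```text
clock: 5.35
tool_pos: [0.4773, 0.367, 0.0298]
eef_rot: [0.709, 0.705, -0.001, 0.001]
contact_force: [0.4, -0.2, -0.1]
opening: 1.001
```

```bash
python3 - <<'E'
from plan import *
report(); rows([.4753,.3715,.0315],90)
E
```

```text
t 5.35 p [0.4773 0.367  0.0298] phi 89.71 z [-5.0e-04 -3.7e-03 -1.0e+00] F [ 0.4 -0.2 -0.1] open 1.001
shift total [ 0.18 -0.08 -0.07] rows 1 each [ 0.178 -0.081 -0.069]
turn total [-0.0001  0.0006 -0.0008] rows 1 each [-0.0001  0.0006 -0.0008]
```

Settle briefly, then close the jaws.

move_arm(turn=[[0,0,0],[0,0,0],[0,0,0],[0,0,0],[0,0,0],[0,0,0],[0,0,0],[0,0,0]], dp=[[0,0,0],[0,0,0],[0,0,0],[0,0,0],[0,0,0],[0,0,0],[0,0,0],[0,0,0]], jaw=[-1,-1,0,0.35,1,1,1,1], newtons=25)

```text
clock: 6.02
tool_pos: [0.4764, 0.3708, 0.0321]
eef_rot: [0.708, 0.706, 0.0, 0.0]
contact_force: [0.0, -1.4, 0.1]
opening: 0.569
```

```bash
python3 - <<'E'
from plan import *
report(); rows([.4753,.3715,.0315],90)
E
```

```text
t 6.02 p [0.4764 0.3708 0.0321] phi 89.86 z [ 5.e-04  3.e-04 -1.e+00] F [ 0.  -1.4  0.1] open 0.569
shift total [ 0.03 -0.04  0.02] rows 1 each [ 0.029 -0.043  0.024]
turn total [ 0.0001 -0.     -0.0004] rows 1 each [ 0.0001 -0.     -0.0004]
```

move_arm(turn=[[0,0,0],[0,0,0],[0,0,0],[0,0,0],[0,0,0],[0,0,0],[0,0,0],[0,0,0]], dp=[[0,0,0],[0,0,0],[0,0,0],[0,0,0],[0,0,0],[0,0,0],[0,0,0],[0,0,0]], jaw=[1,1,1,1,1,1,1,1], newtons=25)

```text
clock: 6.68
tool_pos: [0.4762, 0.3707, 0.0317]
eef_rot: [0.708, 0.706, -0.0, 0.0]
contact_force: [-0.3, -0.1, -0.2]
opening: 0.318
```

```bash
python3 - <<'E'
from plan import *
report(); 
E
```

```text
t 6.68 p [0.4762 0.3707 0.0317] phi 89.86 z [-1.e-04 -1.e-04 -1.e+00] F [-0.3 -0.1 -0.2] open 0.318
```

```bash
sed -i 's/^RO=.*;RY/RO=np.array([.5757,.0053]);RY/' h.py; python3 - <<'E'
from plan import *
report(); print(rk(.0485,.300,0), rk(.0465,.205,0)); t=rk(.0485,.300,.0917);t[1]-=.0008; rows(t,86)
E
```

```text
t 6.68 p [0.4762 0.3707 0.0317] phi 89.86 z [-1.e-04 -1.e-04 -1.e+00] F [-0.3 -0.1 -0.2] open 0.318
[0.64491613 0.30120772 0.        ] [0.63632377 0.20657595 0.        ]
shift total [-2.79  6.76 -2.4 ] rows 7 each [-0.399  0.965 -0.343]
turn total [-0.      0.      0.0107] rows 1 each [-0.      0.      0.0107]
```

move_arm(turn=[[0,0,0],[0,0,0],[0,0,0],[0,0,0],[0,0,0],[0,0,0]], dp=[[0,0,-0.4],[0,0,-0.4],[0,0,-0.4],[0,0,-0.4],[0,0,-0.4],[0,0,-0.4]], jaw=[1,1,1,1,1,1])

```text
clock: 7.18
tool_pos: [0.4764, 0.3708, 0.0932]
eef_rot: [0.708, 0.706, 0.0, 0.0]
contact_force: [-0.0, -0.2, -1.8]
opening: 0.319
```

```bash
python3 - <<'E'
from plan import *
report();t=rk(.0485,.300,.0917);t[1]-=.0008; rows(t,86)
E
```

```text
t 7.18 p [0.4764 0.3708 0.0932] phi 89.86 z [ 6.e-04  5.e-04 -1.e+00] F [-0.  -0.2 -1.8] open 0.319
shift total [-2.8   6.75  0.06] rows 7 each [-0.4    0.964  0.009]
turn total [ 0.0001 -0.0001  0.0107] rows 1 each [ 0.0001 -0.0001  0.0107]
```

move_arm(turn=[[0,0,0],[0,0,0],[0,0,0],[0,0,0],[0,0,0],[0,0,0],[0,0,0],[0,0,0.0107],[0,0,0],[0,0,0]], dp=[[-0.4,0.96,0],[-0.4,0.96,0],[-0.4,0.96,0],[-0.4,0.96,0],[-0.4,0.96,0],[-0.4,0.96,0],[-0.4,0.98,0],[0,0,0],[0,0,0],[0,0,0]], jaw=[1,1,1,1,1,1,1,1,1,1])

```text
clock: 8.02
tool_pos: [0.6438, 0.3006, 0.092]
eef_rot: [0.731, 0.683, -0.0, -0.0]
contact_force: [-1.1, 0.3, -1.1]
opening: 0.315
```

```bash
python3 - <<'E'
from plan import *
report();t=rk(.0485,.300,.0917);t[1]-=.0008; rows(t,86)
for n in ['wrist','top','side']: snap(n,n+'3')
a=cv2.imread('pics/top3.png');cv2.imwrite('pics/top3z.png',cv2.resize(a[140:240,105:265],None,fx=5,fy=5,interpolation=cv2.INTER_CUBIC))
E
```

```text
t 8.02 p [0.6438 0.3006 0.092 ] phi 86.11 z [-9.e-04  5.e-04 -1.e+00] F [-1.1  0.3 -1.1] open 0.315
shift total [-0.01  0.04  0.01] rows 1 each [-0.006  0.044  0.013]
turn total [-0.0002 -0.0001  0.0003] rows 1 each [-0.0002 -0.0001  0.0003]
```

View pics/wrist3.png

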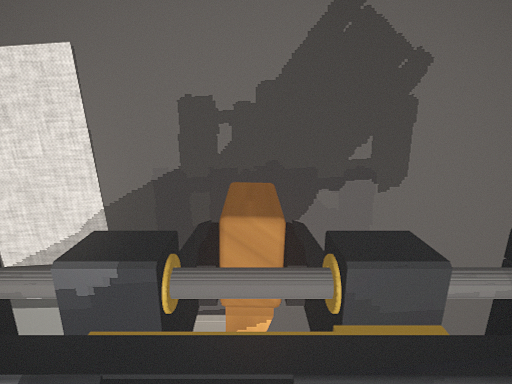

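View pics/side3.png

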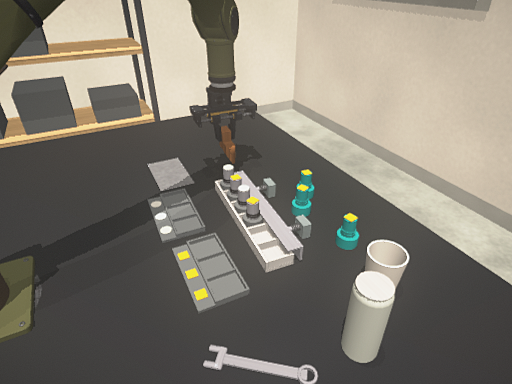

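View pics/top3z.png

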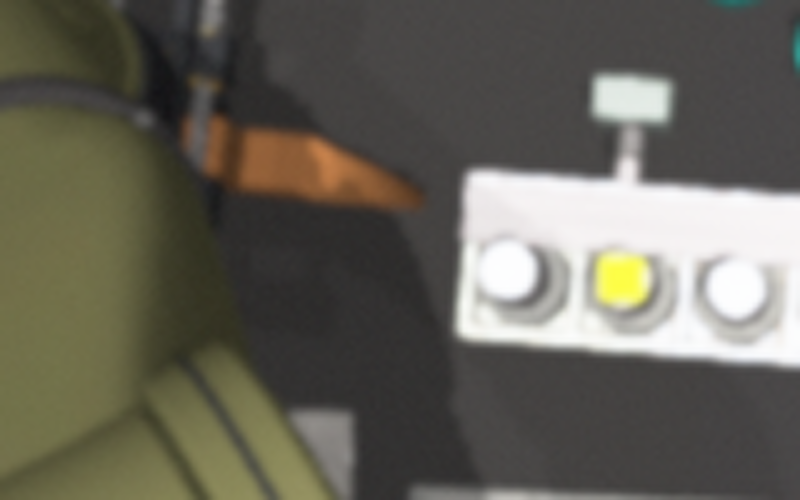

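The wedge is held straight with its nose just off the rack's +y end. Descending now.

move_arm(turn=[[0,0,0.0003],[0,0,0],[0,0,0],[0,0,0],[0,0,0],[0,0,0],[0,0,0],[0,0,0],[0,0,0],[0,0,0]], dp=[[0,0.04,0.3],[0,0,0.4],[0,0,0.4],[0,0,0.4],[0,0,0.4],[0,0,0.3],[0,0,0.2],[0,0,0.05],[0,0,0],[0,0,0]], jaw=[1,1,1,1,1,1,1,1,1,1])

```text
clock: 9.0
tool_pos: [0.6457, 0.3003, 0.0305]
eef_rot: [0.732, 0.681, 0.0, 0.0]
contact_force: [-0.1, 0.9, -1.7]
opening: 0.316
```

```bash
python3 - <<'E'
from plan import *
report();t=rk(.0485,.300,.0302);t[1]-=.0008; rows(t,86)
s,K,W=snap('top','top4')
a=s['frame'];f,x0,y0=7,130,165
b=cv2.resize(a[y0:y0+50,x0:x0+110],None,fx=f,fy=f,interpolation=cv2.INTER_CUBIC)
q=r.get_state()['tool_pos']
wd=lambda x,y,z: rk(x,y,z+.0005,o=np.array([q[0],q[1]+.0008]),yaw=np.radians(-4))
draw(b,K,W,[wd(-.014,-.022,.03),wd(-.014,-.108,.03),wd(-.006,-.108,.03),wd(.014,-.052,.03)],f,x0,y0)
draw(b,K,W,[rk(.017,.177,.043),rk(.0535,.177,.043),rk(.0325,.177,.028)],f,x0,y0,(0,160,0))
cv2.imwrite('pics/top4z.png',b)
E
```

```text
t 9.00 p [0.6457 0.3003 0.0305] phi 85.90 z [ 4.e-04  2.e-04 -1.e+00] F [-0.1  0.9 -1.7] open 0.316
shift total [ 0.   -0.03  0.01] rows 1 each [ 0.003 -0.032  0.012]
turn total [ 0.0001 -0.     -0.0003] rows 1 each [ 0.0001 -0.     -0.0003]
```

View pics/top4z.png

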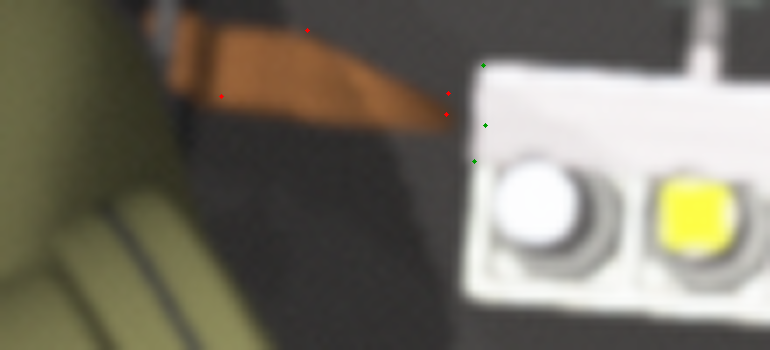

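```bash
python3 - <<'E'
from plan import *
s,K,W=snap('top')
a=s['frame'];f,x0,y0=14,145,165
b=cv2.resize(a[y0:y0+25,x0:x0+56],None,fx=f,fy=f,interpolation=cv2.INTER_LINEAR)
b=np.clip(b.astype(float)*1.6,0,255).astype(np.uint8)
q=r.get_state()['tool_pos']
wd=lambda x,y,z: rk(x,y,z+.0005,o=np.array([q[0],q[1]+.0008]),yaw=np.radians(-4))
draw(b,K,W,[wd(-.014,-.022,.0),wd(-.014,-.065,.0),wd(-.014,-.108,.0),wd(-.006,-.108,.0)],f,x0,y0)
draw(b,K,W,[wd(-.014,-.022,.03),wd(-.014,-.065,.03),wd(-.014,-.108,.03),wd(-.006,-.108,.03),wd(.014,-.052,.03)],f,x0,y0,(255,0,0))
draw(b,K,W,[rk(.017,.177,.043),rk(.0535,.177,.043),rk(.0325,.177,.0),rk(.0475,.177,.0)],f,x0,y0,(0,160,0))
cv2.imwrite('pics/top5z.png',b)
E
```

```text
(no output)
```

View pics/top5z.png

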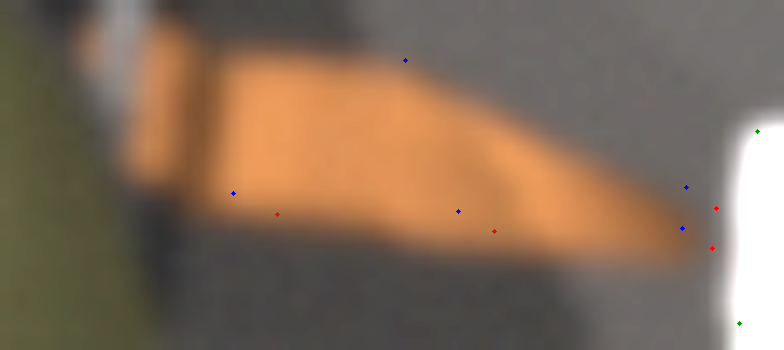

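```bash
python3 - <<'E'
from plan import *
s,K,W=snap('side','side5')
a=s['frame']
q=r.get_state()['tool_pos']
f,x0,y0=10,200,120
b=cv2.resize(a[y0:y0+60,x0:x0+75],None,fx=f,fy=f,interpolation=cv2.INTER_LINEAR)
wd=lambda x,y,z: rk(x,y,z+.0005,o=np.array([q[0],q[1]+.0008]),yaw=np.radians(-4))
draw(b,K,W,[wd(-.014,-.022,.0),wd(-.014,-.065,.0),wd(-.014,-.108,.0)],f,x0,y0)
draw(b,K,W,[wd(-.014,-.022,.03),wd(-.014,-.065,.03),wd(-.014,-.108,.03),wd(-.006,-.108,.03),wd(.014,-.052,.03)],f,x0,y0,(255,0,0))
draw(b,K,W,[rk(.017,.177,.043),rk(.0535,.177,.043),rk(0,.145,.082)],f,x0,y0,(0,255,0))
cv2.imwrite('pics/side5z.png',b)
E
```

```text
(no output)
```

View pics/side5z.png

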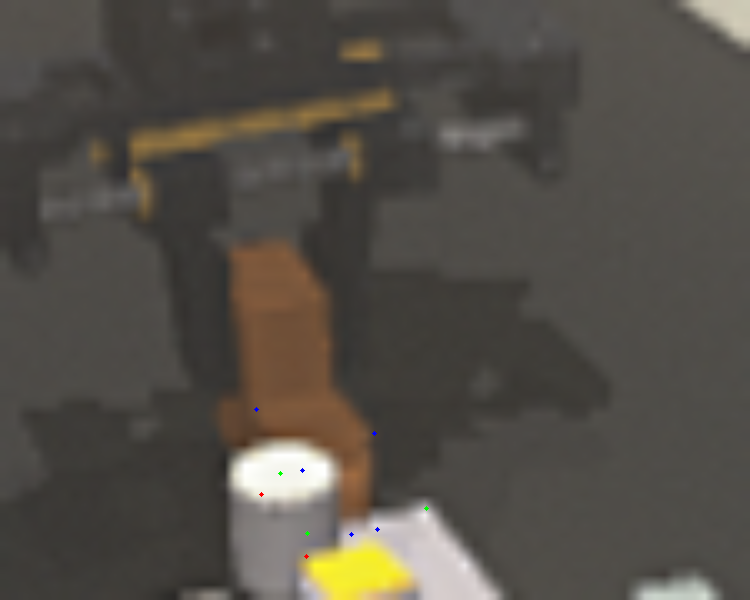

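```bash
python3 - <<'E'
from plan import *
s,K,W=snap('side')
a=s['frame']
q=r.get_state()['tool_pos']
f,x0,y0=12,212,140
b=cv2.resize(a[y0:y0+45,x0:x0+36],None,fx=f,fy=f,interpolation=cv2.INTER_NEAREST)
b=np.clip(b.astype(float)*1.7,0,255).astype(np.uint8)
c=b.copy()
wd=lambda x,y,z: rk(x,y,z+.0005,o=np.array([q[0],q[1]+.0008]),yaw=np.radians(-4))
draw(b,K,W,[wd(-.014,-.022,.0),wd(-.014,-.065,.0),wd(-.014,-.108,.0)],f,x0,y0)
draw(b,K,W,[wd(-.014,-.022,.03),wd(.014,-.022,.03),wd(-.014,-.108,.03),wd(-.006,-.108,.03),wd(.014,-.052,.03)],f,x0,y0,(255,0,0))
draw(b,K,W,[wd(i*.014,j*.022,.064) for i in (-1,1) for j in(-1,1)],f,x0,y0,(0,255,0))
cv2.imwrite('pics/side6z.png',np.hstack([b,c])[:,:])
print(b.shape)
E
```

```text
(540, 432, 3)
```

View pics/side6z.png

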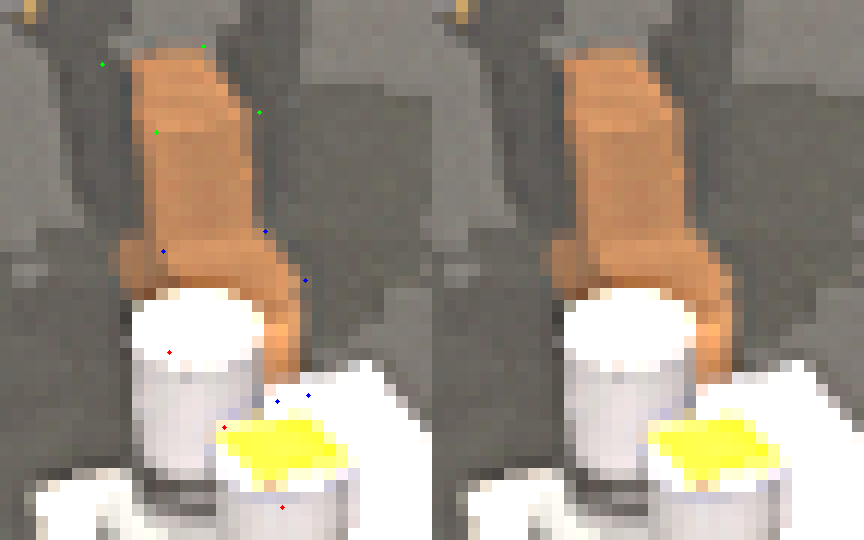

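```bash
cat > fitw.py <<'E'
from plan import *
from scipy.optimize import least_squares
def red(n=6):
    acc=0
    for _ in range(n):
        s,K,W=snap('top'); a=s['frame'].astype(float); acc=acc+np.clip((a[...,2]-a[...,0])/(a.sum(2)+1)*3,0,1.2)
    return acc/n,K,W
def sil(K,W,ox,oy,yaw,shape,roi,ss=8,z0=.0005):
    x0,x1,y0,y1=roi
    img=np.zeros(((y1-y0)*ss,(x1-x0)*ss),np.uint8)
    wd=lambda x,y,z: rk(x,y,z+z0,o=np.array([ox,oy]),yaw=yaw)
    prisms=[([(-.014,-.022),(-.014,-.052),(.014,-.052),(.014,-.022)],.03),([(-.014,-.052),(-.014,-.108),(-.006,-.108),(.014,-.052)],.03)]
    for base,h in prisms:
        p=np.array([w2px(K,W,wd(x,y,z)) for x,y in base for z in(0,h)])
        p=((p+.5-[x0,y0])*ss*16).astype(np.int32)
        cv2.fillConvexPoly(img,cv2.convexHull(p),255,shift=4)
    b=cv2.resize(img,((x1-x0),(y1-y0)),interpolation=cv2.INTER_AREA)/255.
    return cv2.GaussianBlur(b,(0,0),.8)
E
python3 - <<'E'
from fitw import *
m,K,W=red(4)
roi=(162,196,163,190)
c=m[roi[2]:roi[3],roi[0]:roi[1]]
print((c*9).round().astype(int).clip(0,9)[:, :].tolist().__str__().replace('], [','\n').replace(', ',''))
q=r.get_state()['tool_pos'];p0=np.array([q[0],q[1]+.0008,np.radians(-4)])
best=None
from scipy.optimize import minimize
lev=np.percentile(c,92);bg=np.median(c);cc=((c-bg)/(lev-bg)).clip(0,1)
f=lambda d:((sil(K,W,p0[0]+d[0]/1e3,p0[1]+d[1]/1e3,p0[2]+d[2]/1e2,m.shape,roi)-cc)**2).sum()
print(f([0,0,0]))
r_=minimize(f,[0,0,0],method='Nelder-Mead',options=dict(initial_simplex=[[0,0,0],[4,0,0],[0,4,0],[0,0,4]]));print(r_.x,r_.fun)
E
```

```text
[[1001000000100000000010000000000000
0000000000000000001000010000000000
0000000000000000000000000000000010
0111010010000000000100100100000000
2221111111111100010000000000000000
4444433322111001000000000000000000
7777766654432211100000000000100000
8888888777665432111100100000000000
8888888888887754321100000000000100
8888888888888876543211110000101100
8888888888888888776432110010100001
8888888888888888887764311111000100
8888888888888888888877542111100000
8888888888888888888888765421111000
8888888888888888888888887654211100
8888888888888888888888888876532110
8888888888888888888888888888765311
6777777888888888888888888888887531
3344555666777777778888888888888642
1111222233455566666777777777777642
1111111111122333334445555555555431
0110000110011111111112222222222211
0000000000100000001001111111111110
0000000000000010000100000000000000
0000000000000000010000000000001000
0000000000000000100000000011000001
0000010001000000000010000000101000]]
27.07516875540208
[-0.84256933  2.8760219  -2.05177882] 5.646839841069628
```

The silhouette fit shows the wedge yawed -1.2° in the grip. I'll turn it back and refit.

move_arm(turn=[[0,0,-0.0033],[0,0,0],[0,0,0],[0,0,0]], dp=[[0,0,0],[0,0.04,0],[0,0,0],[0,0,0]], jaw=[1,1,1,1])

```text
clock: 9.73
tool_pos: [0.6466, 0.3001, 0.0304]
eef_rot: [0.725, 0.689, 0.0, 0.0]
contact_force: [0.2, -1.0, -1.5]
opening: 0.315
```

```bash
cat > runfit.py <<'E'
from fitw import *
from scipy.optimize import minimize
report()
m,K,W=red(4)
roi=(162,197,163,192)
c=m[roi[2]:roi[3],roi[0]:roi[1]]
p0=np.array([*rk(.0485,.300,0)[:2],RY])
lev=np.percentile(c,92);bg=np.median(c);cc=((c-bg)/(lev-bg)).clip(0,1)
f=lambda d:((sil(K,W,p0[0]+d[0]/1e3,p0[1]+d[1]/1e3,p0[2]+d[2]/1e2,m.shape,roi)-cc)**2).sum()
for st0 in ([0,0,0],[2,3,-1]):
    s0=np.array(st0);r_=minimize(f,s0,method='Nelder-Mead',options=dict(initial_simplex=[s0,s0+[4,0,0],s0+[0,4,0],s0+[0,0,4]]));print('rel rack(.0485,.300): mm,mm,crad',r_.x.round(2),r_.fun)
E
python3 runfit.py
```

```text
t 9.73 p [0.6466 0.3001 0.0304] phi 87.08 z [ 1.e-04 -0.e+00 -1.e+00] F [ 0.2 -1.  -1.5] open 0.315
rel rack(.0485,.300): mm,mm,crad [ 1.45  2.35 -1.  ] 5.767529755777054
rel rack(.0485,.300): mm,mm,crad [ 0.92  2.6  -0.33] 5.731194553551357
```

move_arm(turn=[[0,0,0],[0,0,0],[0,0,0],[0,0,0],[0,0,0],[0,0,0],[0,0,0],[0,0,0],[0,0,0],[0,0,0]], dp=[[-0.12,-0.002,0],[-0.12,-0.002,0],[-0.12,-0.002,0],[-0.12,-0.002,0],[-0.12,-0.002,0],[-0.12,-0.002,0],[-0.12,-0.002,0],[-0.12,-0.002,0],[0,0,0],[0,0,0]], jaw=[1,1,1,1,1,1,1,1,1,1])

```text
clock: 10.77
tool_pos: [0.645, 0.2759, 0.0304]
eef_rot: [0.725, 0.689, -0.0, 0.0]
contact_force: [-0.1, -0.2, -2.5]
opening: 0.316
```

```bash
cat > z.py <<'E'
from plan import *
import sys
report()
def crop(cam,fn,x0,y0,w,h,f):
    s,K,W=snap(cam);b=cv2.resize(s['frame'][y0:y0+h,x0:x0+w],None,fx=f,fy=f,interpolation=cv2.INTER_CUBIC);cv2.imwrite('pics/%s.png'%fn,b)
if len(sys.argv)>2: crop(sys.argv[1],sys.argv[2],*map(int,sys.argv[3:8]))
E
python3 z.py top t6 145 160 90 50 8
```

```text
t 10.77 p [0.645  0.2759 0.0304] phi 87.07 z [ 0.e+00 -2.e-04 -1.e+00] F [-0.1 -0.2 -2.5] open 0.316
```

View pics/t6.png

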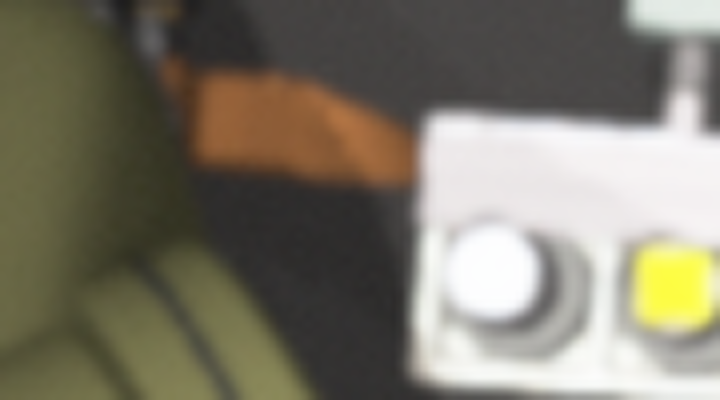

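The nose is inside the channel with no side force. I'll raise the grip and push on.

move_arm(turn=[[0,0,0],[0,0,0],[0,0,0],[0,0,0],[0,0,0],[0,0,0],[0,0,0],[0,0,0],[0,0,0],[0,0,0]], dp=[[0,0,0],[-0.12,-0.002,0],[-0.12,-0.002,0],[-0.12,-0.002,0],[-0.12,-0.002,0],[-0.12,-0.002,0],[-0.12,-0.002,0],[-0.12,-0.002,0],[-0.12,-0.002,0],[0,0,0]], jaw=[1,1,1,1,1,1,1,1,1,1], newtons=45)

```text
clock: 11.65
tool_pos: [0.6417, 0.2546, 0.0306]
eef_rot: [0.725, 0.689, 0.001, -0.002]
contact_force: [-2.3, 4.0, -1.5]
opening: 0.312
```

```bash
python3 z.py top t7 145 160 90 50 8
```

```text
t 11.65 p [0.6417 0.2546 0.0306] phi 87.12 z [-0.002   0.0039 -1.    ] F [-2.3  4.  -1.5] open 0.312
```

View pics/t7.png

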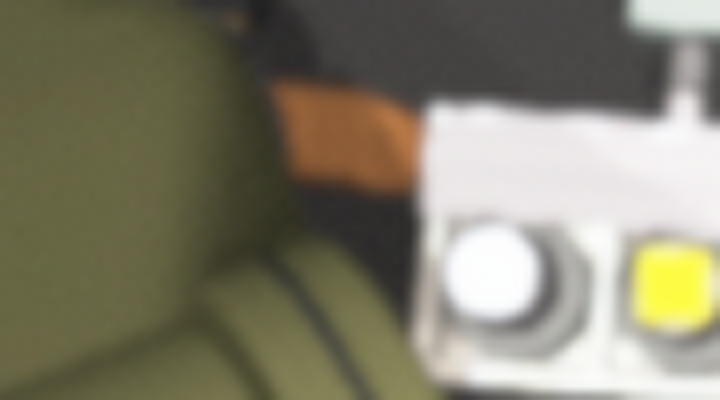

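The keeper is opening as expected, with about 4 N along y. Continuing.

move_arm(turn=[[0,0,0],[0,0,0],[0,0,0],[0,0,0],[0,0,0],[0,0,0],[0,0,0],[0,0,0],[0,0,0],[0,0,0]], dp=[[-0.12,-0.002,0],[-0.12,-0.002,0],[-0.12,-0.002,0],[-0.12,-0.002,0],[-0.12,-0.002,0],[-0.12,-0.002,0],[-0.12,-0.002,0],[-0.12,-0.002,0],[-0.12,-0.002,0],[0,0,0]], jaw=[1,1,1,1,1,1,1,1,1,1], newtons=45)

```text
clock: 12.53
tool_pos: [0.6397, 0.2283, 0.0307]
eef_rot: [0.724, 0.689, 0.001, -0.002]
contact_force: [-3.9, 5.8, -0.4]
opening: 0.312
```

```bash
python3 z.py; python3 - <<'E'
from plan import *
t=rk(.0475,.205,.0302);t[1]-=.0008;rows(t,87)
E
```

```text
t 12.53 p [0.6397 0.2283 0.0307] phi 87.17 z [-0.0022  0.0047 -1.    ] F [-3.9  5.8 -0.4] open 0.312
shift total [-0.91 -0.05  0.01] rows 1 each [-0.909 -0.049  0.015]
turn total [-0.0004 -0.0007  0.0005] rows 1 each [-0.0004 -0.0007  0.0005]
```

move_arm(turn=[[0,0,0],[0,0,0],[0,0,0],[0,0,0],[0,0,0],[0,0,0],[0,0,0],[0,0,0],[0,0,0],[0,0,0]], dp=[[-0.12,-0.002,0],[-0.12,-0.002,0],[-0.12,-0.002,0],[-0.12,-0.002,0],[-0.12,-0.002,0],[-0.12,-0.002,0],[-0.1,-0.002,0],[-0.06,0,0],[0,0,0],[0,0,0]], jaw=[1,1,1,1,1,1,1,1,1,1], newtons=45)

```text
clock: 13.37
tool_pos: [0.6384, 0.2031, 0.03]
eef_rot: [0.725, 0.689, -0.001, -0.001]
contact_force: [-4.1, 2.0, -1.4]
opening: 0.315
```

```bash
python3 z.py top t8 145 150 130 80 6; python3 - <<'E'
from plan import *
t=rk(.0475,.205,.0302);t[1]-=.0008;rows(t,87);snap('wrist','w8')
E
```

```text
t 13.37 p [0.6384 0.2031 0.03  ] phi 87.09 z [-3.1e-03 -6.0e-04 -1.0e+00] F [-4.1  2.  -1.4] open 0.315
shift total [ 0.1  -0.06 -0.01] rows 1 each [ 0.101 -0.056 -0.008]
turn total [-0.0004  0.0001  0.0003] rows 1 each [-0.0004  0.0001  0.0003]
```

View pics/t8.png

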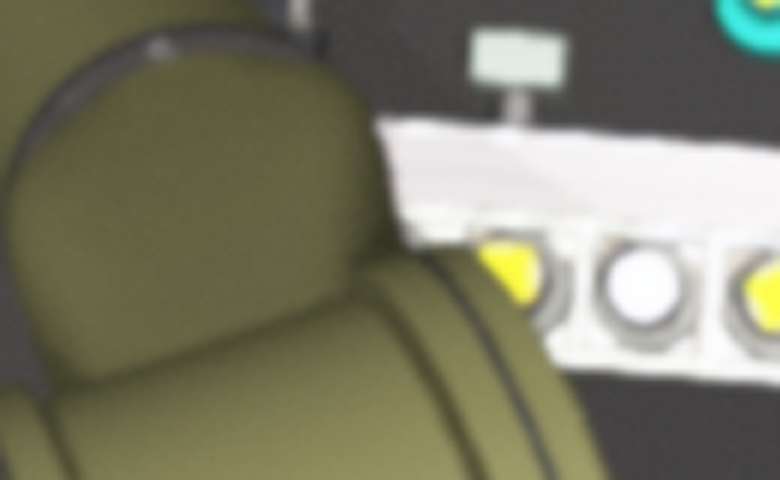

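View pics/w8.png

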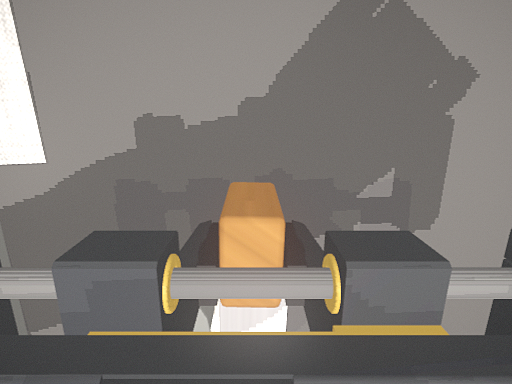

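Depth is about 203 mm in the rack frame, so I'll release, retreat and inspect.

move_arm(turn=[[0,0,0],[0,0,0],[0,0,0],[0,0,0],[0,0,0],[0,0,0],[0,0,0],[0,0,0],[0,0,0],[0,0,0]], dp=[[0,0,0.02],[0,0,0],[0,0,0],[0,0,0],[0,0,0],[0,0,0],[0,0,0],[0,0,0],[0,0,0],[0,0,0]], jaw=[0.3,0.2,0.1,0,-0.1,-0.2,-0.3,-0.5,-0.5,-0.5])

```text
clock: 14.3
tool_pos: [0.6401, 0.2033, 0.03]
eef_rot: [0.725, 0.689, 0.0, 0.0]
contact_force: [0.0, -0.0, -1.0]
opening: 0.749
```

move_arm(turn=[[0,0,0],[0,0,0],[0,0,0],[0,0,0],[0,0,0],[0,0,0],[0,0,0],[0,0,0],[0,0,0],[0,0,0]], dp=[[0,0,-0.3],[0,0,-0.6],[0,0,-0.8],[0,0,-0.8],[0,0,-0.8],[-0.6,-1,-0.8],[-1,-1,-0.8],[-1,-1,-0.8],[-1,-0.5,0],[0,0,0]], jaw=[-0.5,-0.5,-0.5,-0.5,-0.5,-0.5,-0.5,-0.5,-0.5,-0.5])

```text
clock: 15.13
tool_pos: [0.5456, 0.1115, 0.1748]
eef_rot: [0.726, 0.687, -0.002, 0.002]
contact_force: [-0.7, -1.5, 0.4]
opening: 0.749
```

```bash
python3 z.py top t9 145 150 130 80 6; python3 - <<'E'
from plan import *
s,K,W=snap('wrist')
b=s['frame'].copy()
wd=lambda x,y,z: rk(.0465+x,.203+y,z)
draw(b,K,W,[wd(i*.014,j*.022,.064) for i in (-1,1) for j in(-1,1)],1,0,0,(0,255,0))
draw(b,K,W,[rk(.030,.177,.043),rk(.0665,.177,.043)],1,0,0)
cv2.imwrite('pics/w9.png',b)
E
```

```text
t 15.13 p [0.5456 0.1115 0.1748] phi 86.83 z [-6.0e-04 -6.2e-03 -1.0e+00] F [-0.7 -1.5  0.4] open 0.749
```

View pics/t9.png

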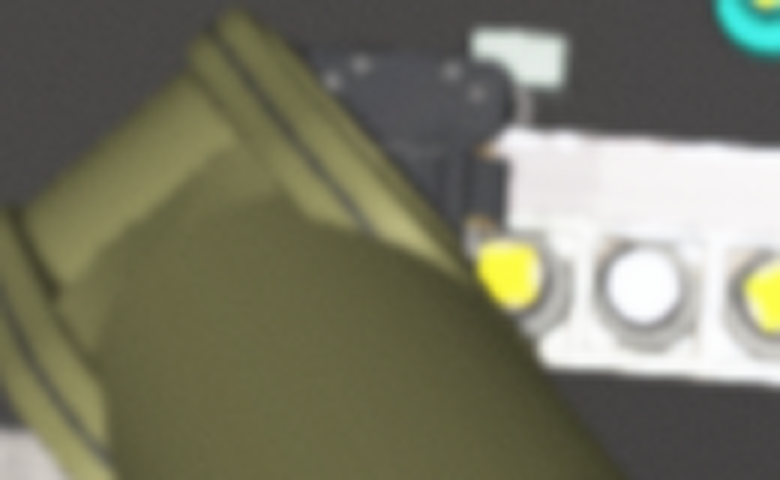

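View pics/w9.png

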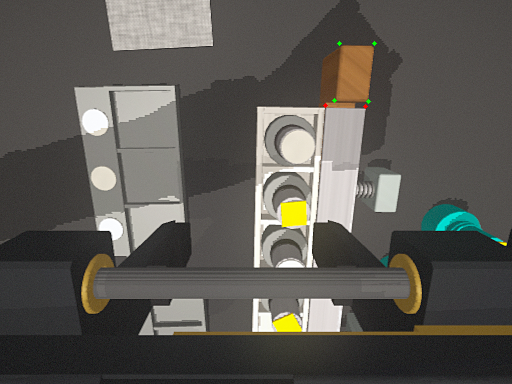

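The keeper is held open at the predicted 0.013, with the lip corners near (325,106) and (365,106) and the wedge block at (350,72). I'll cross-check the tray poses in the wrist view.

```bash
cat >> h.py <<'E'
TR=(np.array([.4355,.1155]),-.039);TS=(np.array([.443,-.1076]),-.0192)
def tr(T,x,y,z): return rk(x,y,z,o=T[0],yaw=T[1])
E
python3 - <<'E'
from plan import *
report()
s,K,W=snap('wrist')
f=2.5
b=cv2.resize(s['frame'][70:250,60:340],None,fx=f,fy=f,interpolation=cv2.INTER_CUBIC)
draw(b,K,W,[tr(TR,-.052,y,.008) for y in(-.062,0,.062)]+[tr(TR,i*.035,.095,.014) for i in (-1,1)]+[tr(TR,-.069,.095,.006)],f,60,70)
draw(b,K,W,[rk(0,y,.082) for y in (.145,.087,.029)]+[rk(-.0325,.177,.028)],f,60,70)
cv2.imwrite('pics/w10.png',b)
E
```

```text
t 15.23 p [0.5485 0.1169 0.1741] phi 86.99 z [ 2.2e-03 -3.0e-04 -1.0e+00] F [-0.3  0.6 -0.2] open 0.747
```

View pics/w10.png

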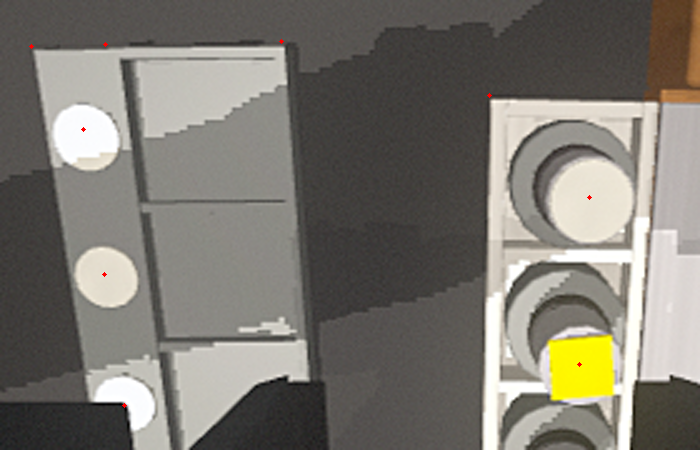

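```bash
sed -i 's/\[.4355,.1155\]/[.436,.1145]/' h.py; python3 - <<'E'
from plan import *
report();rows(rk(0,.1445,.049),86.5)
E
```

```text
t 15.28 p [0.5489 0.1184 0.1737] phi 87.07 z [ 0.0024  0.001  -1.    ] F [0.8 0.8 0.7] open 0.753
shift total [1.31 1.4  4.99] rows 5 each [0.262 0.279 0.998]
turn total [ 0.0004 -0.0002  0.0016] rows 1 each [ 0.0004 -0.0002  0.0016]
```

move_arm(turn=[[0,0,0.0016],[0,0,0],[0,0,0],[0,0,0],[0,0,0],[0,0,0]], dp=[[0.4,0.4,0.4],[0.5,0.5,0.5],[0.4,0.48,0.6],[0,0,0.5],[0,0,0],[0,0,0]], jaw=[-0.4,-0.4,-0.4,-0.4,-0.4,-0.4])

```text
clock: 15.78
tool_pos: [0.5834, 0.1485, 0.1216]
eef_rot: [0.728, 0.686, -0.001, -0.001]
contact_force: [-0.2, 0.2, -0.4]
opening: 0.698
```

```bash
python3 - <<'E'
from plan import *
report();rows(rk(0,.1445,.049),86.5);snap('wrist','w11')
E
```

```text
t 15.78 p [0.5834 0.1485 0.1216] phi 86.56 z [-2.4e-03 -8.0e-04 -1.0e+00] F [-0.2  0.2 -0.4] open 0.698
shift total [0.05 0.1  2.9 ] rows 3 each [0.016 0.032 0.968]
turn total [-0.0004  0.0002  0.0002] rows 1 each [-0.0004  0.0002  0.0002]
```

View pics/w11.png

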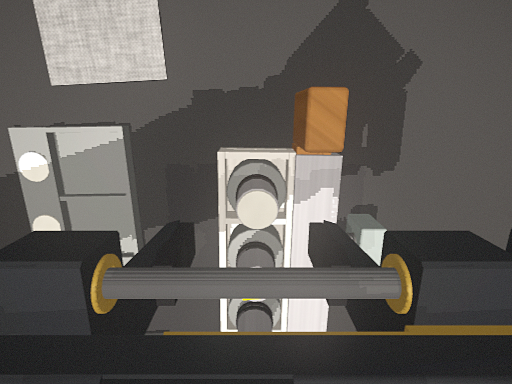

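move_arm(turn=[[0,0,0],[0,0,0],[0,0,0],[0,0,0],[0,0,0],[0,0,0],[0,0,0]], dp=[[0.05,0.08,0.3],[0,0,0.6],[0,0,0.7],[0,0,0.7],[0,0,0.6],[0,0,0],[0,0,0]], jaw=[-0.4,-0.4,-0.4,-0.4,-0.4,-0.4,-0.4], newtons=25)

```text
clock: 16.42
tool_pos: [0.5862, 0.1491, 0.0499]
eef_rot: [0.728, 0.685, -0.0, -0.0]
contact_force: [-0.3, -0.7, 0.2]
opening: 0.698
```

```bash
python3 - <<'E'
from plan import *
report();rows(rk(0,.1445,.049),86.5)
s,K,W=snap('wrist','w12');print(w2px(K,W,rk(0,.145,.082)))
E
```

```text
t 16.42 p [0.5862 0.1491 0.0499] phi 86.50 z [-7.e-04 -5.e-04 -1.e+00] F [-0.3 -0.7  0.2] open 0.698
shift total [ 0.01 -0.02  0.04] rows 1 each [ 0.012 -0.018  0.036]
turn total [-0.0001  0.0001  0.    ] rows 1 each [-0.0001  0.0001  0.    ]
[250.9344554  263.06694038]
```

View pics/w12.png

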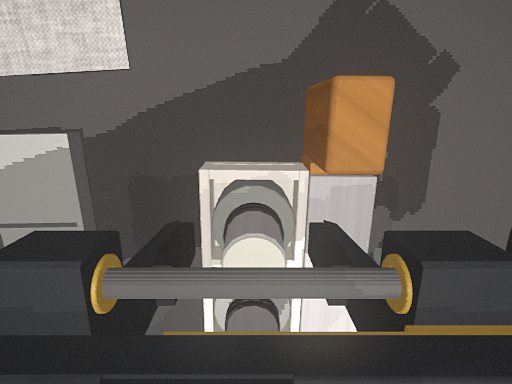

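The tag sits between the jaws at (254,255). Closing on the neck.

move_arm(turn=[[0,0,0],[0,0,0],[0,0,0],[0,0,0],[0,0,0],[0,0,0],[0,0,0],[0,0,0],[0,0,0],[0,0,0]], dp=[[0.04,0,0],[0,0,0],[0,0,0],[0,0,0],[0,0,0],[0,0,0],[0,0,0],[0,0,0],[0,0,0],[0,0,0]], jaw=[0,0.2,1,1,1,1,1,1,1,1], newtons=25)

```text
clock: 17.3
tool_pos: [0.5871, 0.1505, 0.0503]
eef_rot: [0.728, 0.685, 0.0, 0.0]
contact_force: [1.2, -0.0, 3.2]
opening: 0.334
```

move_arm(turn=[[0,0,0],[0,0,0],[0,0,0],[0,0,0],[0,0,0],[0,0,0],[0,0,0]], dp=[[0,0,0],[0,0,-0.2],[0,0,-0.5],[0,0,-0.7],[0,0,-0.7],[0,0,-0.5],[0,0,0]], jaw=[1,1,1,1,1,1,1])

```text
clock: 17.88
tool_pos: [0.5875, 0.1512, 0.1177]
eef_rot: [0.728, 0.685, 0.002, 0.001]
contact_force: [0.9, 0.6, -1.6]
opening: 0.335
```

```bash
python3 - <<'E'
from plan import *
report();rows(tr(TR,0,.062,.115),87);snap('wrist','w13')
E
```

```text
t 17.88 p [0.5875 0.1512 0.1177] phi 86.51 z [ 0.0034  0.0016 -1.    ] F [ 0.9  0.6 -1.6] open 0.335
shift total [ 0.65 -6.01  0.09] rows 7 each [ 0.092 -0.859  0.013]
turn total [ 0.0005 -0.0003 -0.0014] rows 1 each [ 0.0005 -0.0003 -0.0014]
```

View pics/w13.png

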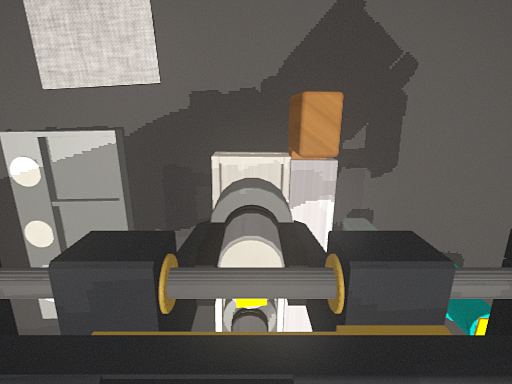

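The valve is up and vertical. Carrying it to round nest +62.

move_arm(turn=[[0,0,0],[0,0,0],[0,0,0],[0,0,0],[0,0,0],[0,0,0],[0,0,0],[0,0,0],[0,0,0],[0,0,0]], dp=[[0.05,-0.4,0],[0.09,-0.8,0],[0.09,-0.8,0],[0.09,-0.8,0],[0.09,-0.8,0],[0.09,-0.8,0],[0.09,-0.8,0],[0.06,-0.6,0],[0,-0.2,0],[0,0,0]], jaw=[1,1,1,1,1,1,1,1,1,1])

```text
clock: 18.77
tool_pos: [0.4361, 0.1757, 0.1145]
eef_rot: [0.728, 0.686, -0.001, -0.0]
contact_force: [-0.0, -0.3, -2.3]
opening: 0.336
```

```bash
python3 - <<'E'
from plan import *
report();rows(tr(TR,0,.062,.0475),87)
s,K,W=snap('wrist')
b=s['frame'];draw(b,K,W,[tr(TR,i*.031,.062+j*.029,.014) for i in(-1,1) for j in (-1,1)],1,0,0)
draw(b,K,W,[tr(TR,i*.035,.095,.014) for i in (-1,1)]+[tr(TR,-.069,.095,.006)],1,0,0,(0,255,0))
cv2.imwrite('pics/w14.png',b)
E
```

```text
t 18.77 p [0.4361 0.1757 0.1145] phi 86.63 z [-0.0024 -0.0015 -1.    ] F [-0.  -0.3 -2.3] open 0.336
shift total [0.04 0.1  2.68] rows 3 each [0.014 0.033 0.893]
turn total [-0.0004  0.0003 -0.001 ] rows 1 each [-0.0004  0.0003 -0.001 ]
```

View pics/w14.png

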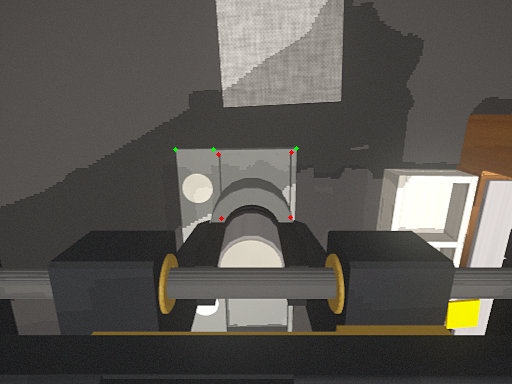

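The tray model aligns exactly. Lowering.

move_arm(turn=[[0,0,0],[0,0,0],[0,0,0],[0,0,0],[0,0,0],[0,0,0],[0,0,0],[0,0,0],[0,0,0],[0,0,0]], dp=[[0.04,0.06,0.3],[0,0,0.4],[0,0,0.5],[0,0,0.5],[0,0,0.5],[0,0,0.3],[0,0,0.1],[0,0,0],[0,0,0],[0,0,0]], jaw=[1,1,1,1,1,1,1,1,1,1])

```text
clock: 19.65
tool_pos: [0.4399, 0.1768, 0.0504]
eef_rot: [0.728, 0.685, 0.001, 0.0]
contact_force: [-0.2, -0.6, -2.1]
opening: 0.332
```

```bash
python3 z.py
```

```text
t 19.65 p [0.4399 0.1768 0.0504] phi 86.50 z [ 1.e-03  5.e-04 -1.e+00] F [-0.2 -0.6 -2.1] open 0.332
```

move_arm(turn=[[0,0,0],[0,0,0],[0,0,0],[0,0,0],[0,0,0],[0,0,0],[0,0,0],[0,0,0],[0,0,0],[0,0,0]], dp=[[-0.02,-0.04,0.07],[0,0,0.05],[0,0,0],[0,0,0],[0,0,0],[0,0,0],[0,0,0],[0,0,0],[0,0,0],[0,0,0]], jaw=[1,1,1,1,0.3,0.1,-0.1,-0.3,-0.3,-0.3])

```text
clock: 20.48
tool_pos: [0.4384, 0.1763, 0.047]
eef_rot: [0.728, 0.685, 0.0, 0.0]
contact_force: [-1.2, -0.0, -0.4]
opening: 0.65
```

```bash
python3 z.py
```

```text
t 20.48 p [0.4384 0.1763 0.047 ] phi 86.51 z [ 2.e-04  0.e+00 -1.e+00] F [-1.2 -0.  -0.4] open 0.650
```

move_arm(turn=[[0,0,0],[0,0,0],[0,0,0],[0,0,0],[0,0,0],[0,0,0],[0,0,0],[0,0,0],[0,0,0],[0,0,0]], dp=[[0,0,-0.3],[0,0,-0.6],[0,0,-0.8],[0,0,-0.8],[0,0,-0.8],[0,0,-0.7],[-0.8,0.6,0],[-1,0.9,0],[-0.9,0.9,0],[0,0,0]], jaw=[-0.4,-0.4,-0.4,-0.4,-0.4,-0.4,-0.4,-0.4,-0.4,-0.4])

```text
clock: 21.32
tool_pos: [0.4981, 0.0983, 0.1474]
eef_rot: [0.732, 0.681, -0.0, 0.003]
contact_force: [0.5, -0.6, 0.0]
opening: 0.697
```

```bash
python3 - <<'E'
from plan import *
report();rows(rk(0,.0875,.115),86.5)
s,K,W=snap('wrist','w15');print(w2px(K,W,rk(0,.087,.082)))
E
```

```text
t 21.32 p [0.4981 0.0983 0.1474] phi 85.91 z [ 0.0033 -0.0043 -1.    ] F [ 0.5 -0.6  0. ] open 0.697
shift total [0.02 3.35 1.31] rows 4 each [0.004 0.837 0.327]
turn total [ 0.0006  0.0006 -0.0016] rows 1 each [ 0.0006  0.0006 -0.0016]
[361.97520899 199.00823678]
```

View pics/w15.png

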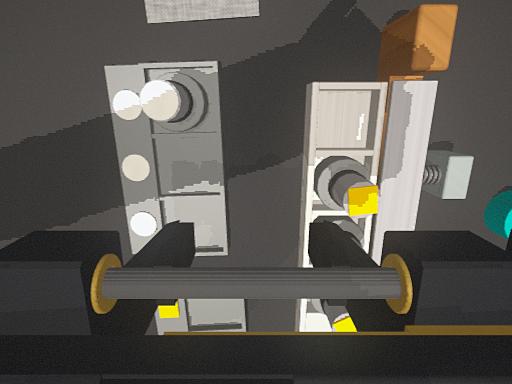

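Valve 1 stands upright in its nest at (165,100), and the next tag (362,200) is where the model puts it.

move_arm(turn=[[0,0,-0.001],[0,0,0],[0,0,0],[0,0,0],[0,0,0],[0,0,0],[0,0,0]], dp=[[0,0.6,0],[0,0.9,0.3],[0,0.9,0.5],[0,0.7,0.5],[0,0.15,0],[0,0,0],[0,0,0]], jaw=[-0.4,-0.4,-0.4,-0.4,-0.4,-0.4,-0.4])

```text
clock: 21.95
tool_pos: [0.5739, 0.1016, 0.1149]
eef_rot: [0.726, 0.688, -0.0, -0.001]
contact_force: [0.1, -0.8, 0.0]
opening: 0.7
```

```bash
python3 - <<'E'
from plan import *
report();rows(rk(0,.0875,.049),86.5)
E
```

```text
t 21.95 p [0.5739 0.1016 0.1149] phi 86.95 z [-1.1e-03  3.0e-04 -1.0e+00] F [ 0.1 -0.8  0. ] open 0.700
shift total [-0.34  0.34  2.63] rows 3 each [-0.115  0.112  0.878]
turn total [-0.0002 -0.      0.0012] rows 1 each [-0.0002 -0.      0.0012]
```

move_arm(turn=[[0,0,0.001],[0,0,0],[0,0,0],[0,0,0]], dp=[[-0.3,0.3,0],[0,0,0],[0,0,0],[0,0,0]], jaw=[-0.4,-0.4,-0.4,-0.4])

```text
clock: 22.28
tool_pos: [0.5821, 0.0926, 0.1149]
eef_rot: [0.728, 0.685, 0.0, 0.0]
contact_force: [1.0, 0.7, -0.0]
opening: 0.701
```

```bash
python3 - <<'E'
from plan import *
report();rows(rk(0,.0875,.049),86.5)
E
```

```text
t 22.28 p [0.5821 0.0926 0.1149] phi 86.49 z [ 2.e-04 -1.e-04 -1.e+00] F [ 1.   0.7 -0. ] open 0.701
shift total [-0.   -0.01  2.63] rows 3 each [-0.001 -0.004  0.878]
turn total [ 0.  0. -0.] rows 1 each [ 0.  0. -0.]
```

move_arm(turn=[[0,0,0],[0,0,0],[0,0,0],[0,0,0],[0,0,0],[0,0,0],[0,0,0]], dp=[[0,0,0.4],[0,0,0.6],[0,0,0.7],[0,0,0.6],[0,0,0.32],[0,0,0],[0,0,0]], jaw=[-0.4,-0.4,-0.4,-0.4,-0.4,-0.4,-0.4])

```text
clock: 22.87
tool_pos: [0.582, 0.093, 0.0486]
eef_rot: [0.728, 0.685, -0.0, -0.0]
contact_force: [0.3, 0.4, -0.4]
opening: 0.702
```

move_arm(turn=[[0,0,0],[0,0,0],[0,0,0],[0,0,0],[0,0,0],[0,0,0],[0,0,0],[0,0,0],[0,0,0],[0,0,0]], dp=[[0,0,0],[0,0,0],[0,0,0],[0,0,0],[0,0,0],[0,0,0],[0,0,0],[0,0,0],[0,0,0],[0,0,0]], jaw=[0,0.2,1,1,1,1,1,1,1,1], newtons=25)

```text
clock: 23.7
tool_pos: [0.5829, 0.0929, 0.0494]
eef_rot: [0.728, 0.685, 0.001, 0.0]
contact_force: [1.3, -0.1, 4.0]
opening: 0.334
```

```bash
python3 z.py
```

```text
t 23.70 p [0.5829 0.0929 0.0494] phi 86.50 z [ 1.3e-03  1.0e-04 -1.0e+00] F [ 1.3 -0.1  4. ] open 0.334
```

move_arm(turn=[[0,0,0],[0,0,0],[0,0,0],[0,0,0],[0,0,0],[0,0,0],[0,0,0],[0,0,0]], dp=[[0,0,-0.1],[0,0,-0.3],[0,0,-0.5],[0,0,-0.7],[0,0,-0.7],[0,0,-0.5],[0,0,-0.2],[0,0,0]], jaw=[1,1,1,1,1,1,1,1])

```text
clock: 24.37
tool_pos: [0.5827, 0.093, 0.1255]
eef_rot: [0.728, 0.685, 0.001, 0.0]
contact_force: [-0.4, -0.3, -3.1]
opening: 0.333
```

```bash
python3 - <<'E'
from plan import *
report();rows(tr(TS,0,.062,.125),87.5);snap('wrist','w16')
E
```

```text
t 24.37 p [0.5827 0.093  0.1255] phi 86.50 z [ 1.9e-03  5.0e-04 -1.0e+00] F [-0.4 -0.3 -3.1] open 0.333
shift total [-5.87 -5.19  0.01] rows 6 each [-0.979 -0.866  0.001]
turn total [ 0.0003 -0.0001 -0.0028] rows 1 each [ 0.0003 -0.0001 -0.0028]
```

View pics/w16.png

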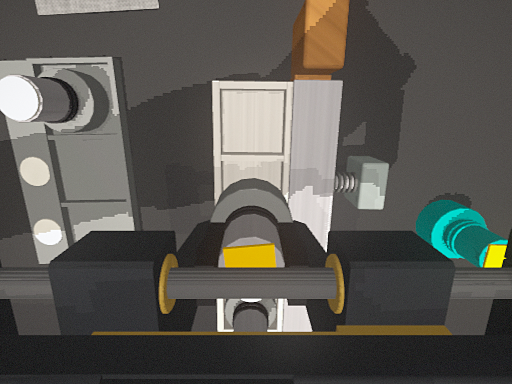

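Valve 2 is held upright. I'll move clear of the rack first, then along to the square tray.

move_arm(turn=[[0,0,0],[0,0,0],[0,0,0],[0,0,0],[0,0,0],[0,0,0],[0,0,0],[0,0,0],[0,0,0],[0,0,0]], dp=[[0,-0.4,0],[0,-0.8,0],[0,-0.8,0],[0,-0.8,0],[-0.5,-0.8,0],[-0.8,-0.8,0],[-0.8,-0.5,0],[-0.8,-0.3,0],[-0.8,0,0],[-0.8,0,0]], jaw=[1,1,1,1,1,1,1,1,1,1])

```text
clock: 25.25
tool_pos: [0.4442, -0.0123, 0.1234]
eef_rot: [0.728, 0.686, -0.001, -0.001]
contact_force: [1.6, 0.1, -1.9]
opening: 0.334
```

move_arm(turn=[[0,0,0],[0,0,0],[0,0,0],[0,0,0],[0,0,0]], dp=[[-0.8,0,0],[-0.4,0,0],[-0.15,0,0],[0,0,0],[0,0,0]], jaw=[1,1,1,1,1])

```text
clock: 25.67
tool_pos: [0.4439, -0.044, 0.1238]
eef_rot: [0.728, 0.686, 0.001, -0.0]
contact_force: [0.7, 0.2, -2.4]
opening: 0.331
```

```bash
python3 - <<'E'
from plan import *
report();rows(tr(TS,0,.062,.0465),87.5)
s,K,W=snap('wrist')
b=s['frame'];draw(b,K,W,[tr(TS,i*.031,.062+j*.029,.014) for i in(-1,1) for j in (-1,1)],1,0,0)
draw(b,K,W,[tr(TS,i*.035,.095,.014) for i in (-1,1)]+[tr(TS,-.069,.095,.006)],1,0,0,(0,255,0))
cv2.imwrite('pics/w17.png',b)
E
```

```text
t 25.67 p [ 0.4439 -0.044   0.1238] phi 86.57 z [ 3.0e-04  1.2e-03 -1.0e+00] F [ 0.7  0.2 -2.4] open 0.331
shift total [-0.07  0.02  3.09] rows 4 each [-0.017  0.004  0.773]
turn total [ 0.     -0.0002 -0.0026] rows 1 each [ 0.     -0.0002 -0.0026]
```

View pics/w17.png

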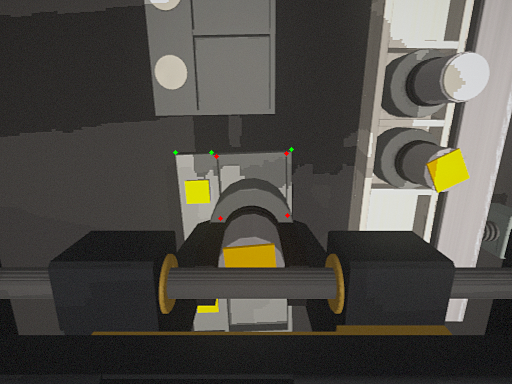

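move_arm(turn=[[0,0,0],[0,0,0],[0,0,0],[0,0,0],[0,0,0],[0,0,0],[0,0,0],[0,0,0],[0,0,0],[0,0,0]], dp=[[-0.05,0.03,0.3],[0,0,0.5],[0,0,0.6],[0,0,0.6],[0,0,0.5],[0,0,0.3],[0,0,0.2],[0,0,0.02],[0,0,0],[0,0,0]], jaw=[1,1,1,1,1,1,1,1,1,1])

```text
clock: 26.55
tool_pos: [0.4446, -0.0462, 0.0487]
eef_rot: [0.728, 0.685, 0.0, 0.0]
contact_force: [-0.7, -0.2, -2.5]
opening: 0.331
```

```bash
python3 z.py
```

```text
t 26.55 p [ 0.4446 -0.0462  0.0487] phi 86.54 z [ 6.e-04  2.e-04 -1.e+00] F [-0.7 -0.2 -2.5] open 0.331
```

move_arm(turn=[[0,0,0],[0,0,0],[0,0,0],[0,0,0],[0,0,0],[0,0,0],[0,0,0],[0,0,0],[0,0,0],[0,0,0]], dp=[[0,0,0.06],[0,0,0.05],[0,0,0],[0,0,0],[0,0,0],[0,0,0],[0,0,0],[0,0,0],[0,0,0],[0,0,0]], jaw=[1,1,1,1,0.3,0.1,-0.1,-0.3,-0.3,-0.3])

```text
clock: 27.38
tool_pos: [0.4444, -0.0465, 0.0458]
eef_rot: [0.728, 0.685, 0.0, 0.0]
contact_force: [0.1, 0.6, 0.1]
opening: 0.651
```

move_arm(turn=[[0,0,0],[0,0,0],[0,0,0],[0,0,0],[0,0,0],[0,0,0],[0,0,0],[0,0,0],[0,0,0],[0,0,0]], dp=[[0,0,-0.3],[0,0,-0.6],[0,0,-0.8],[0,0,-0.7],[0,0,-0.6],[0,0,-0.5],[0.6,0.6,0],[0.9,0.9,0],[0.9,0.9,0],[0,0,0]], jaw=[-0.4,-0.4,-0.4,-0.4,-0.4,-0.4,-0.4,-0.4,-0.4,-0.4])

```text
clock: 28.22
tool_pos: [0.5135, 0.0157, 0.1341]
eef_rot: [0.727, 0.687, 0.005, 0.0]
contact_force: [1.4, 0.1, 0.2]
opening: 0.701
```

```bash
python3 - <<'E'
from plan import *
report();rows(rk(0,.0295,.115),86.5)
s,K,W=snap('wrist','w18');print(w2px(K,W,rk(0,.029,.082)))
E
```

```text
t 28.22 p [0.5135 0.0157 0.1341] phi 86.75 z [ 0.0083  0.0065 -0.9999] F [1.4 0.1 0.2] open 0.701
shift total [0.9  2.52 0.79] rows 3 each [0.3   0.839 0.264]
turn total [ 0.0013 -0.0011  0.0007] rows 1 each [ 0.0013 -0.0011  0.0007]
[341.77509966 174.53635473]
```

View pics/w18.png

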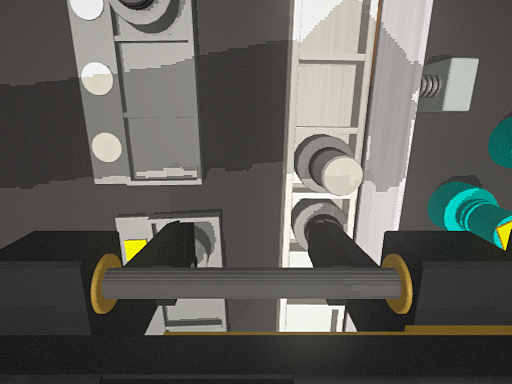

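Good. Next is the round valve at rack y=29 (tag at (341,175)).

move_arm(turn=[[0,0,0],[0,0,0],[0,0,0],[0,0,0],[0,0,0],[0,0,0],[0,0,0]], dp=[[0.3,0.7,0],[0.3,0.9,0.3],[0.2,0.7,0.4],[0.05,0.05,0],[0,0,0],[0,0,0],[0,0,0]], jaw=[-0.4,-0.4,-0.4,-0.4,-0.4,-0.4,-0.4])

```text
clock: 28.85
tool_pos: [0.5662, 0.0265, 0.1159]
eef_rot: [0.728, 0.685, -0.001, -0.0]
contact_force: [0.8, 0.2, -1.0]
opening: 0.7
```

```bash
python3 - <<'E'
from plan import *
report();rows(rk(0,.0295,.049),86.5)
E
```

```text
t 28.85 p [0.5662 0.0265 0.1159] phi 86.51 z [-0.0016 -0.0012 -1.    ] F [ 0.8  0.2 -1. ] open 0.700
shift total [0.36 0.44 2.67] rows 3 each [0.12  0.148 0.892]
turn total [-0.0002  0.0002  0.    ] rows 1 each [-0.0002  0.0002  0.    ]
```

move_arm(turn=[[0,0,0],[0,0,0],[0,0,0],[0,0,0],[0,0,0],[0,0,0],[0,0,0],[0,0,0],[0,0,0],[0,0,0]], dp=[[0.35,0.44,0],[0,0,0],[0,0,0],[0,0,0.4],[0,0,0.6],[0,0,0.7],[0,0,0.5],[0,0,0.25],[0,0,0],[0,0,0]], jaw=[-0.4,-0.4,-0.4,-0.4,-0.4,-0.4,-0.4,-0.4,-0.4,-0.4])

```text
clock: 29.68
tool_pos: [0.579, 0.0354, 0.0543]
eef_rot: [0.728, 0.685, -0.0, -0.0]
contact_force: [-0.1, 0.5, 0.6]
opening: 0.698
```

```bash
python3 - <<'E'
from plan import *
report();rows(rk(0,.0295,.049),86.5);snap('wrist','w19')
E
```

```text
t 29.68 p [0.579  0.0354 0.0543] phi 86.52 z [-6.e-04 -2.e-04 -1.e+00] F [-0.1  0.5  0.6] open 0.698
shift total [-0.03 -0.05  0.21] rows 1 each [-0.028 -0.05   0.212]
turn total [-0.0001  0.      0.    ] rows 1 each [-0.0001  0.      0.    ]
```

View pics/w19.png

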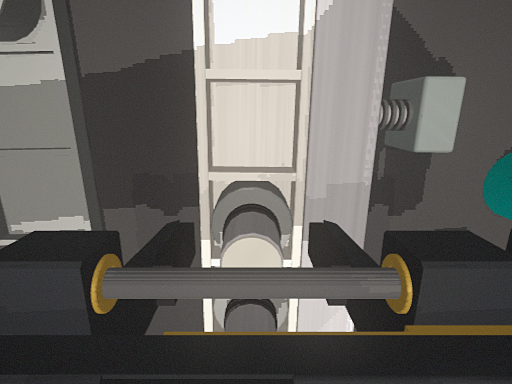

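The valve is centred between the jaws. Close and lift.

move_arm(turn=[[0,0,0],[0,0,0],[0,0,0],[0,0,0],[0,0,0],[0,0,0],[0,0,0],[0,0,0],[0,0,0],[0,0,0]], dp=[[0,0,0.18],[0,0,0],[0,0,0],[0,0,0],[0,0,0],[0,0,0],[0,0,0],[0,0,0],[0,0,0],[0,0,0]], jaw=[0,0.2,1,1,1,1,1,1,1,1], newtons=25)

```text
clock: 30.57
tool_pos: [0.5793, 0.0354, 0.0501]
eef_rot: [0.728, 0.685, 0.0, 0.0]
contact_force: [-0.8, -0.7, 3.4]
opening: 0.331
```

```bash
python3 z.py
```

```text
t 30.57 p [0.5793 0.0354 0.0501] phi 86.51 z [ 2.e-04 -1.e-04 -1.e+00] F [-0.8 -0.7  3.4] open 0.331
```

move_arm(turn=[[0,0,0],[0,0,0],[0,0,0],[0,0,0],[0,0,0],[0,0,0],[0,0,0],[0,0,0]], dp=[[0,0,-0.1],[0,0,-0.3],[0,0,-0.5],[0,0,-0.7],[0,0,-0.7],[0,0,-0.5],[0,0,-0.2],[0,0,0]], jaw=[1,1,1,1,1,1,1,1])

```text
clock: 31.23
tool_pos: [0.5803, 0.0355, 0.1268]
eef_rot: [0.728, 0.685, 0.001, 0.001]
contact_force: [1.0, -0.0, -3.0]
opening: 0.332
```

```bash
python3 - <<'E'
from plan import *
report();rows(tr(TR,0,0,.125),87.5);rows(tr(TR,0,-.062,.125),87.5);snap('wrist','w20')
E
```

```text
t 31.23 p [0.5803 0.0355 0.1268] phi 86.50 z [ 3.1e-03  5.0e-04 -1.0e+00] F [ 1. -0. -3.] open 0.332
shift total [ 2.8  -5.95  0.06] rows 6 each [ 0.467 -0.992  0.009]
turn total [ 0.0005 -0.0001 -0.0028] rows 1 each [ 0.0005 -0.0001 -0.0028]
shift total [ 0.32 -5.9   0.05] rows 6 each [ 0.053 -0.983  0.009]
turn total [ 0.0005 -0.0001 -0.0028] rows 1 each [ 0.0005 -0.0001 -0.0028]
```

View pics/w20.png

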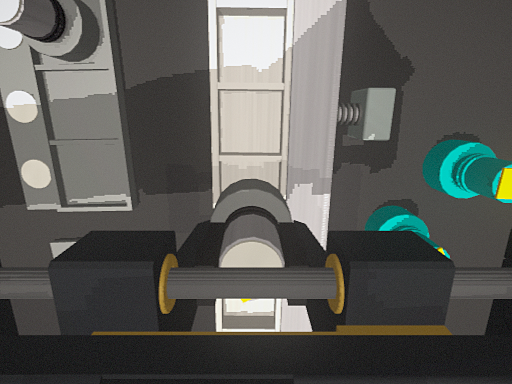

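move_arm(turn=[[0,0,0],[0,0,0],[0,0,0],[0,0,0],[0,0,0],[0,0,0],[0,0,0],[0,0,0],[0,0,0],[0,0,0]], dp=[[0,-0.4,0],[0.05,-0.8,0],[0.05,-0.8,0],[0.05,-0.8,0],[0.05,-0.8,0],[0.05,-0.8,0],[0.05,-0.8,0],[0.02,-0.5,0],[0,-0.2,0],[0,0,0]], jaw=[1,1,1,1,1,1,1,1,1,1])

```text
clock: 32.12
tool_pos: [0.4312, 0.0523, 0.1246]
eef_rot: [0.728, 0.686, -0.001, -0.0]
contact_force: [0.2, -0.0, -2.2]
opening: 0.331
```

```bash
python3 - <<'E'
from plan import *
report();rows(tr(TR,0,-.062,.047),87)
s,K,W=snap('wrist')
b=s['frame'];draw(b,K,W,[tr(TR,i*.031,-.062+j*.029,.014) for i in(-1,1) for j in (-1,1)],1,0,0)
cv2.imwrite('pics/w21.png',b)
E
```

```text
t 32.12 p [0.4312 0.0523 0.1246] phi 86.59 z [-2.1e-03 -9.0e-04 -1.0e+00] F [ 0.2 -0.  -2.2] open 0.331
shift total [0.02 0.1  3.11] rows 4 each [0.005 0.025 0.776]
turn total [-0.0003  0.0002 -0.0011] rows 1 each [-0.0003  0.0002 -0.0011]
```

View pics/w21.png

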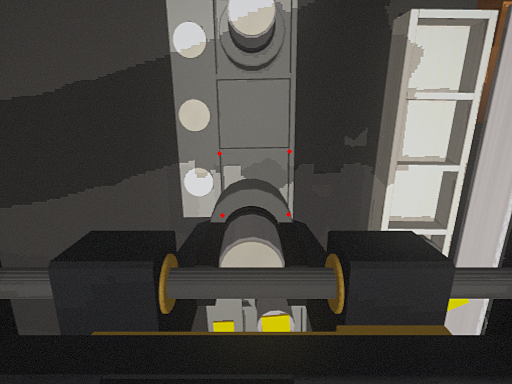

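move_arm(turn=[[0,0,0],[0,0,0],[0,0,0],[0,0,0],[0,0,0],[0,0,0],[0,0,0],[0,0,0],[0,0,0],[0,0,0]], dp=[[0.06,0.07,0.3],[0,0,0.5],[0,0,0.6],[0,0,0.6],[0,0,0.5],[0,0,0.3],[0,0,0.2],[0,0,0.05],[0,0,0],[0,0,0]], jaw=[1,1,1,1,1,1,1,1,1,1])

```text
clock: 33.0
tool_pos: [0.4349, 0.0538, 0.0488]
eef_rot: [0.728, 0.685, 0.0, 0.0]
contact_force: [-0.4, 0.8, -2.0]
opening: 0.33
```

```bash
python3 z.py
```

```text
t 33.00 p [0.4349 0.0538 0.0488] phi 86.50 z [ 7.e-04  2.e-04 -1.e+00] F [-0.4  0.8 -2. ] open 0.330
```

move_arm(turn=[[0,0,0],[0,0,0],[0,0,0],[0,0,0],[0,0,0],[0,0,0],[0,0,0],[0,0,0],[0,0,0],[0,0,0]], dp=[[0,-0.03,0.05],[0,0,0.04],[0,0,0],[0,0,0],[0,0,0],[0,0,0],[0,0,0],[0,0,0],[0,0,0],[0,0,0]], jaw=[1,1,1,1,0.3,0.1,-0.1,-0.3,-0.3,-0.3])

```text
clock: 33.83
tool_pos: [0.4337, 0.0538, 0.0465]
eef_rot: [0.728, 0.685, 0.0, 0.0]
contact_force: [-0.1, 0.6, -0.2]
opening: 0.648
```

move_arm(turn=[[0,0,0],[0,0,0],[0,0,0],[0,0,0],[0,0,0],[0,0,0],[0,0,0],[0,0,0],[0,0,0],[0,0,0]], dp=[[0,0,-0.3],[0,0,-0.6],[0,0,-0.8],[0,0,-0.7],[0,0,-0.6],[-0.3,0.5,-0.5],[-0.6,0.9,0],[-0.7,0.9,0],[-0.7,0.9,0],[0,0,0]], jaw=[-0.4,-0.4,-0.4,-0.4,-0.4,-0.4,-0.4,-0.4,-0.4,-0.4])

```text
clock: 34.67
tool_pos: [0.514, -0.0137, 0.1338]
eef_rot: [0.731, 0.682, 0.001, 0.002]
contact_force: [0.2, -0.0, -0.4]
opening: 0.695
```

```bash
python3 - <<'E'
from plan import *
report();rows(rk(0,-.0285,.115),86.5)
s,K,W=snap('wrist','w22');print(w2px(K,W,rk(0,-.029,.082)))
E
```

```text
t 34.67 p [ 0.514  -0.0137  0.1338] phi 86.02 z [ 0.0039 -0.0024 -1.    ] F [ 0.2 -0.  -0.4] open 0.695
shift total [-0.21  2.41  0.76] rows 3 each [-0.07   0.802  0.254]
turn total [ 0.0006  0.0003 -0.0013] rows 1 each [ 0.0006  0.0003 -0.0013]
[335.23892073 212.14663852]
```

View pics/w22.png

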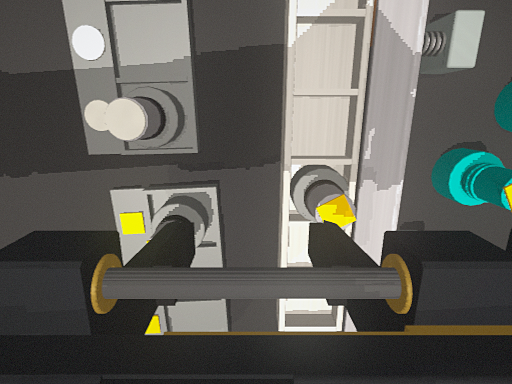

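Valve 3 is upright in its nest (150,115). The last valve's tag is at (336,211), matching the model.

move_arm(turn=[[0,0,0],[0,0,0],[0,0,0],[0,0,0],[0,0,0],[0,0,0],[0,0,0]], dp=[[-0.1,0.7,0],[-0.1,0.9,0.3],[0,0.8,0.4],[0,0,0],[0,0,0],[0,0,0],[0,0,0]], jaw=[-0.4,-0.4,-0.4,-0.4,-0.4,-0.4,-0.4])

```text
clock: 35.3
tool_pos: [0.5681, -0.0165, 0.1167]
eef_rot: [0.728, 0.686, -0.001, -0.0]
contact_force: [0.2, 0.6, 0.4]
opening: 0.701
```

```bash
python3 - <<'E'
from plan import *
report();rows(rk(0,-.0285,.049),86.5)
E
```

```text
t 35.30 p [ 0.5681 -0.0165  0.1167] phi 86.60 z [-1.4e-03 -3.0e-04 -1.0e+00] F [0.2 0.6 0.4] open 0.701
shift total [-0.25  0.25  2.71] rows 3 each [-0.083  0.082  0.903]
turn total [-0.0002  0.0001  0.0003] rows 1 each [-0.0002  0.0001  0.0003]
```

move_arm(turn=[[0,0,0],[0,0,0],[0,0,0],[0,0,0],[0,0,0],[0,0,0],[0,0,0],[0,0,0],[0,0,0],[0,0,0]], dp=[[-0.24,0.23,0],[0,0,0],[0,0,0],[0,0,0.4],[0,0,0.6],[0,0,0.7],[0,0,0.6],[0,0,0.35],[0,0,0],[0,0,0]], jaw=[-0.4,-0.4,-0.4,-0.4,-0.4,-0.4,-0.4,-0.4,-0.4,-0.4])

```text
clock: 36.13
tool_pos: [0.5746, -0.0232, 0.0498]
eef_rot: [0.728, 0.685, -0.0, -0.0]
contact_force: [-0.0, -0.1, 0.0]
opening: 0.697
```

```bash
python3 - <<'E'
from plan import *
report();rows(rk(0,-.0285,.049),86.5);snap('wrist','w23')
E
```

```text
t 36.13 p [ 0.5746 -0.0232  0.0498] phi 86.53 z [-9.e-04  1.e-04 -1.e+00] F [-0.  -0.1  0. ] open 0.697
shift total [ 0.   -0.04  0.03] rows 1 each [ 0.001 -0.037  0.033]
turn total [-0.0001  0.      0.0001] rows 1 each [-0.0001  0.      0.0001]
```

View pics/w23.png

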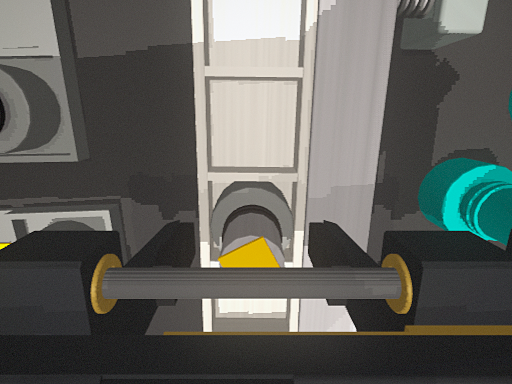

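move_arm(turn=[[0,0,0],[0,0,0],[0,0,0],[0,0,0],[0,0,0],[0,0,0],[0,0,0],[0,0,0],[0,0,0],[0,0,0]], dp=[[0,0,0],[0,0,0],[0,0,0],[0,0,0],[0,0,0],[0,0,0],[0,0,0],[0,0,0],[0,0,0],[0,0,0]], jaw=[0,0.2,1,1,1,1,1,1,1,1], newtons=25)

```text
clock: 37.02
tool_pos: [0.575, -0.0235, 0.0505]
eef_rot: [0.728, 0.685, 0.0, 0.0]
contact_force: [-1.1, -0.7, 4.7]
opening: 0.327
```

```bash
python3 z.py
```

```text
t 37.02 p [ 0.575  -0.0235  0.0505] phi 86.51 z [ 3.e-04 -2.e-04 -1.e+00] F [-1.1 -0.7  4.7] open 0.327
```

move_arm(turn=[[0,0,0],[0,0,0],[0,0,0],[0,0,0],[0,0,0],[0,0,0],[0,0,0],[0,0,0]], dp=[[0,0,-0.1],[0,0,-0.3],[0,0,-0.5],[0,0,-0.7],[0,0,-0.7],[0,0,-0.6],[0,0,-0.3],[0,0,0]], jaw=[1,1,1,1,1,1,1,1])

```text
clock: 37.68
tool_pos: [0.5762, -0.0233, 0.1324]
eef_rot: [0.728, 0.685, 0.002, 0.001]
contact_force: [-0.9, -0.2, -2.4]
opening: 0.332
```

```bash
python3 - <<'E'
from plan import *
report();rows(tr(TS,0,0,.125),87.5);rows(tr(TS,0,-.062,.125),87.5);snap('wrist','w24')
E
```

```text
t 37.68 p [ 0.5762 -0.0233  0.1324] phi 86.50 z [ 3.8e-03  3.0e-04 -1.0e+00] F [-0.9 -0.2 -2.4] open 0.332
shift total [-3.69 -5.11  0.28] rows 6 each [-0.615 -0.852  0.046]
turn total [ 0.0006 -0.0001 -0.0028] rows 1 each [ 0.0006 -0.0001 -0.0028]
shift total [-6.17 -5.01  0.28] rows 7 each [-0.881 -0.715  0.039]
turn total [ 0.0006 -0.0001 -0.0028] rows 1 each [ 0.0006 -0.0001 -0.0028]
```

View pics/w24.png

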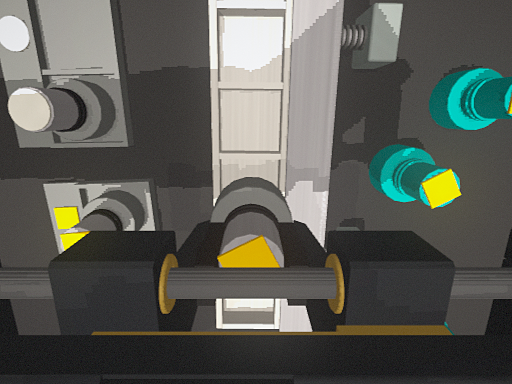

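move_arm(turn=[[0,0,0],[0,0,0],[0,0,0],[0,0,0],[0,0,0],[0,0,0],[0,0,0],[0,0,0],[0,0,0],[0,0,0]], dp=[[-0.4,-0.3,0],[-0.8,-0.6,0],[-0.8,-0.7,0],[-0.8,-0.7,0],[-0.8,-0.7,0],[-0.8,-0.7,0],[-0.8,-0.6,0],[-0.6,-0.5,0.1],[-0.35,-0.2,0.1],[0,0,0]], jaw=[1,1,1,1,1,1,1,1,1,1])

```text
clock: 38.57
tool_pos: [0.4376, -0.1719, 0.1241]
eef_rot: [0.73, 0.684, -0.002, -0.001]
contact_force: [0.4, -0.1, -1.6]
opening: 0.331
```

move_arm(turn=[[0,0,0],[0,0,0]], dp=[[0,0,0],[0,0,0]], jaw=[1,1])

```text
clock: 38.73
tool_pos: [0.4422, -0.168, 0.1252]
eef_rot: [0.728, 0.686, 0.001, 0.0]
contact_force: [-0.0, 1.1, -1.7]
opening: 0.333
```

```bash
python3 - <<'E'
from plan import *
report();rows(tr(TS,0,-.062,.047),87)
s,K,W=snap('wrist')
b=s['frame'];draw(b,K,W,[tr(TS,i*.031,-.062+j*.029,.014) for i in(-1,1) for j in (-1,1)],1,0,0)
cv2.imwrite('pics/w25.png',b)
E
```

```text
t 38.73 p [ 0.4422 -0.168   0.1252] phi 86.60 z [ 0.0017  0.0013 -1.    ] F [-0.   1.1 -1.7] open 0.333
shift total [-0.07 -0.02  3.13] rows 4 each [-0.017 -0.004  0.782]
turn total [ 0.0003 -0.0002 -0.0011] rows 1 each [ 0.0003 -0.0002 -0.0011]
```

View pics/w25.png

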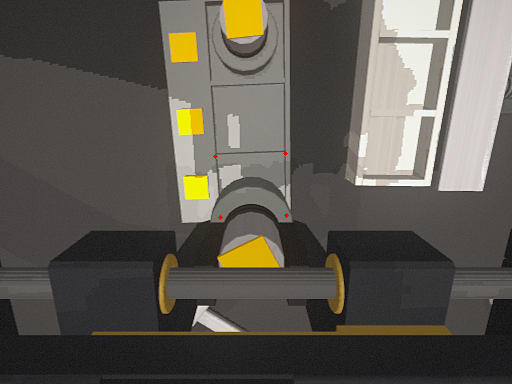

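move_arm(turn=[[0,0,0],[0,0,0],[0,0,0],[0,0,0],[0,0,0],[0,0,0],[0,0,0],[0,0,0],[0,0,0],[0,0,0]], dp=[[-0.02,0.02,0.3],[0,0,0.5],[0,0,0.6],[0,0,0.6],[0,0,0.5],[0,0,0.3],[0,0,0.2],[0,0,0.05],[0,0,0],[0,0,0]], jaw=[1,1,1,1,1,1,1,1,1,1])

```text
clock: 39.62
tool_pos: [0.4417, -0.1696, 0.0492]
eef_rot: [0.728, 0.685, 0.0, 0.0]
contact_force: [-0.1, 0.0, -0.8]
opening: 0.335
```

```bash
python3 z.py
```

```text
t 39.62 p [ 0.4417 -0.1696  0.0492] phi 86.53 z [ 7.e-04 -1.e-04 -1.e+00] F [-0.1  0.  -0.8] open 0.335
```

move_arm(turn=[[0,0,0],[0,0,0],[0,0,0],[0,0,0],[0,0,0],[0,0,0],[0,0,0],[0,0,0],[0,0,0],[0,0,0]], dp=[[0,0,0.05],[0,0,0.04],[0,0,0],[0,0,0],[0,0,0],[0,0,0],[0,0,0],[0,0,0],[0,0,0],[0,0,0]], jaw=[1,1,1,1,0.3,0.1,-0.1,-0.3,-0.3,-0.3])

```text
clock: 40.45
tool_pos: [0.4413, -0.1698, 0.0468]
eef_rot: [0.728, 0.685, 0.0, 0.0]
contact_force: [-0.5, 0.6, -0.9]
opening: 0.655
```

```bash
python3 z.py
```

```text
t 40.45 p [ 0.4413 -0.1698  0.0468] phi 86.52 z [ 1.e-04 -1.e-04 -1.e+00] F [-0.5  0.6 -0.9] open 0.655
```

move_arm(turn=[[0,0,0],[0,0,0],[0,0,0],[0,0,0],[0,0,0],[0,0,0],[0,0,0],[0,0,0],[0,0,0],[0,0,0]], dp=[[0,0,-0.3],[0,0,-0.6],[0,0,-0.8],[0,0,-0.7],[0,0,-0.6],[0,0.5,-0.5],[0.6,0.6,-0.3],[0.8,0.6,0],[0.9,0.6,0],[0.9,0.6,0]], jaw=[-0.4,-0.4,-0.4,-0.4,-0.4,-0.4,-0.4,-0.4,-0.4,-0.4])

```text
clock: 41.28
tool_pos: [0.519, -0.094, 0.1419]
eef_rot: [0.729, 0.685, -0.0, 0.0]
contact_force: [0.9, -0.7, 0.3]
opening: 0.698
```

move_arm(turn=[[0,0,0],[0,0,0],[0,0,0],[0,0,0],[0,0,0],[0,0,0],[0,0,0],[0,0,0],[0,0,0]], dp=[[0.9,0.6,0],[0.9,0.6,0],[0.9,0.4,0],[0.9,0.3,0],[0.9,0.2,0],[0.5,0.2,0],[0,0,0],[0,0,0],[0,0,0]], jaw=[-0.4,-0.4,-0.4,-0.4,-0.4,-0.4,-0.4,-0.4,-0.4])

```text
clock: 42.03
tool_pos: [0.5829, 0.0245, 0.1413]
eef_rot: [0.729, 0.685, -0.001, 0.0]
contact_force: [-0.1, -0.5, -0.5]
opening: 0.704
```

```bash
python3 - <<'E'
from plan import *
report();snap('side','side26')
s,K,W=snap('wrist','w26');t=rk(.0465,.203,.0302);t[1]-=.0008;rows(t,86)
b=s['frame'];wd=lambda x,y,z: rk(.0465+x,.203+y,z)
draw(b,K,W,[wd(i*.014,j*.022,.064) for i in (-1,1) for j in(-1,1)],1,0,0,(0,255,0))
draw(b,K,W,[rk(.030,.177,.043),rk(.0665,.177,.043)],1,0,0)
cv2.imwrite('pics/w26.png',b)
E
```

```text
t 42.03 p [0.5829 0.0245 0.1413] phi 86.40 z [-0.0013 -0.0023 -1.    ] F [-0.1 -0.5 -0.5] open 0.704
shift total [7.3  1.67 4.44] rows 8 each [0.913 0.209 0.554]
turn total [-0.0001  0.0003  0.001 ] rows 1 each [-0.0001  0.0003  0.001 ]
```

View pics/w26.png

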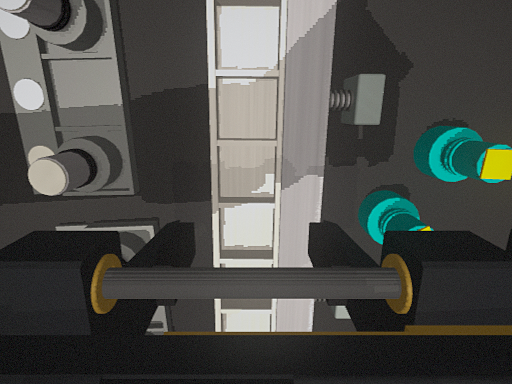

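View pics/side26.png

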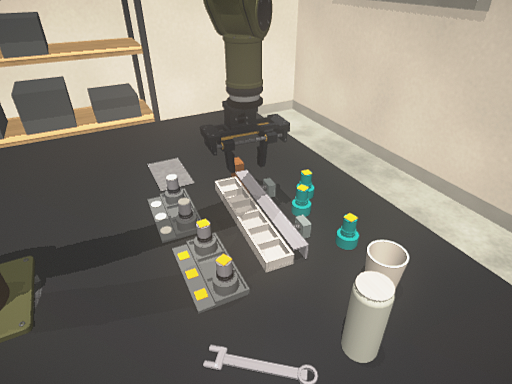

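The rack is empty and all four valves stand upright in their own trays. Now for the wedge.

move_arm(turn=[[0,0,0],[0,0,0],[0,0,0],[0,0,0],[0,0,0],[0,0,0],[0,0,0],[0,0,0],[0,0,0],[0,0,0]], dp=[[0.6,0,-0.3],[0.8,0.2,0],[0.8,0.2,0],[0.8,0.2,0],[0.8,0.2,0],[0.6,0.2,0],[0.4,0.2,0],[0.2,0.2,0],[0,0,0],[0,0,0]], jaw=[-0.4,-0.4,-0.4,-0.4,-0.4,-0.4,-0.4,-0.4,-0.4,-0.4])

```text
clock: 42.97
tool_pos: [0.6262, 0.1485, 0.1491]
eef_rot: [0.729, 0.685, -0.0, 0.0]
contact_force: [-0.5, -0.3, 0.0]
opening: 0.704
```

```bash
python3 - <<'E'
from plan import *
report()
s,K,W=snap('wrist');t=rk(.0465,.203,.0302);t[1]-=.0008;rows(t,86)
b=s['frame'];wd=lambda x,y,z: rk(.0465+x,.203+y,z)
draw(b,K,W,[wd(i*.014,j*.022,.064) for i in (-1,1) for j in(-1,1)],1,0,0,(0,255,0))
draw(b,K,W,[rk(.030,.177,.043),rk(.0665,.177,.043)],1,0,0)
cv2.imwrite('pics/w27.png',b)
E
```

```text
t 42.97 p [0.6262 0.1485 0.1491] phi 86.45 z [-2.0e-04 -1.1e-03 -1.0e+00] F [-0.5 -0.3  0. ] open 0.704
shift total [2.26 0.27 4.75] rows 5 each [0.452 0.054 0.95 ]
turn total [-0.0001  0.0002  0.0012] rows 1 each [-0.0001  0.0002  0.0012]
```

View pics/w27.png

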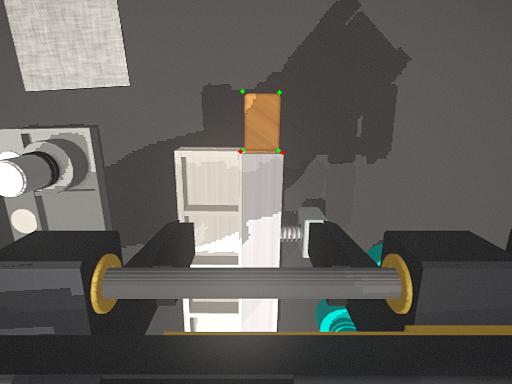

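move_arm(turn=[[0,0,0.0012],[0,0,0],[0,0,0],[0,0,0],[0,0,0],[0,0,0]], dp=[[0.5,0.07,0],[0.7,0.08,0.2],[0.7,0.08,0.4],[0.36,0.04,0.4],[0,0,0],[0,0,0]], jaw=[-0.6,-0.6,-0.6,-0.6,-0.6,-0.6])

```text
clock: 43.52
tool_pos: [0.6358, 0.2051, 0.1233]
eef_rot: [0.731, 0.683, -0.001, -0.0]
contact_force: [-0.9, -0.6, 0.5]
opening: 0.798
```

```bash
python3 - <<'E'
from plan import *
report();t=rk(.0465,.203,.0305);t[1]-=.0008;rows(t,86)
E
```

```text
t 43.52 p [0.6358 0.2051 0.1233] phi 86.12 z [-0.0019 -0.0014 -1.    ] F [-0.9 -0.6  0.5] open 0.798
shift total [-0.05  0.02  3.71] rows 4 each [-0.012  0.006  0.928]
turn total [-0.0003  0.0002  0.0003] rows 1 each [-0.0003  0.0002  0.0003]
```

move_arm(turn=[[0,0,0.0003],[0,0,0],[0,0,0],[0,0,0],[0,0,0],[0,0,0],[0,0,0],[0,0,0]], dp=[[-0.04,0,0.4],[0,0,0.7],[0,0,0.8],[0,0,0.8],[0,0,0.6],[0,0,0.35],[0,0,0],[0,0,0]], jaw=[-0.6,-0.6,-0.6,-0.6,-0.6,-0.6,-0.6,-0.6])

```text
clock: 44.18
tool_pos: [0.6367, 0.2041, 0.033]
eef_rot: [0.732, 0.682, -0.0, 0.0]
contact_force: [0.1, -0.0, 0.3]
opening: 0.799
```

```bash
python3 - <<'E'
from plan import *
report();t=rk(.0465,.203,.0305);t[1]-=.0008;rows(t,86)
E
```

```text
t 44.18 p [0.6367 0.2041 0.033 ] phi 85.94 z [ 1.e-04 -2.e-04 -1.e+00] F [ 0.1 -0.   0.3] open 0.799
shift total [-0.01 -0.02  0.1 ] rows 1 each [-0.014 -0.02   0.1  ]
turn total [ 0.      0.     -0.0002] rows 1 each [ 0.      0.     -0.0002]
```

move_arm(turn=[[0,0,0],[0,0,0],[0,0,0],[0,0,0],[0,0,0],[0,0,0],[0,0,0],[0,0,0],[0,0,0],[0,0,0]], dp=[[0,0,0.05],[0,0,0],[0,0,0],[0,0,0],[0,0,0],[0,0,0],[0,0,0],[0,0,0],[0,0,0],[0,0,0]], jaw=[-0.2,0.1,0.3,1,1,1,1,1,1,1], newtons=35)

```text
clock: 45.02
tool_pos: [0.6377, 0.2046, 0.0321]
eef_rot: [0.732, 0.682, 0.001, 0.001]
contact_force: [3.6, 1.2, -0.3]
opening: 0.319
```

```bash
python3 z.py
```

```text
t 45.02 p [0.6377 0.2046 0.0321] phi 85.96 z [ 2.2e-03  7.0e-04 -1.0e+00] F [ 3.6  1.2 -0.3] open 0.319
```

Held at 28 mm. Pulling straight out along the rack's +y.

move_arm(turn=[[0,0,0],[0,0,0],[0,0,0],[0,0,0],[0,0,0],[0,0,0],[0,0,0],[0,0,0],[0,0,0],[0,0,0]], dp=[[0,0,0],[0.1,0,-0.02],[0.2,0,0],[0.2,0,0],[0.2,0,0],[0.2,0,0],[0.2,0,0],[0.2,0,0],[0.2,0,0],[0.2,0,0]], jaw=[1,1,1,1,1,1,1,1,1,1])

```text
clock: 45.85
tool_pos: [0.6399, 0.2361, 0.0322]
eef_rot: [0.733, 0.68, -0.007, 0.006]
contact_force: [0.4, -12.6, 9.5]
opening: 0.315
```

```bash
python3 z.py top t30 145 150 130 80 6
```

```text
t 45.85 p [0.6399 0.2361 0.0322] phi 85.69 z [-0.0026 -0.0175 -0.9998] F [  0.4 -12.6   9.5] open 0.315
```

View pics/t30.png

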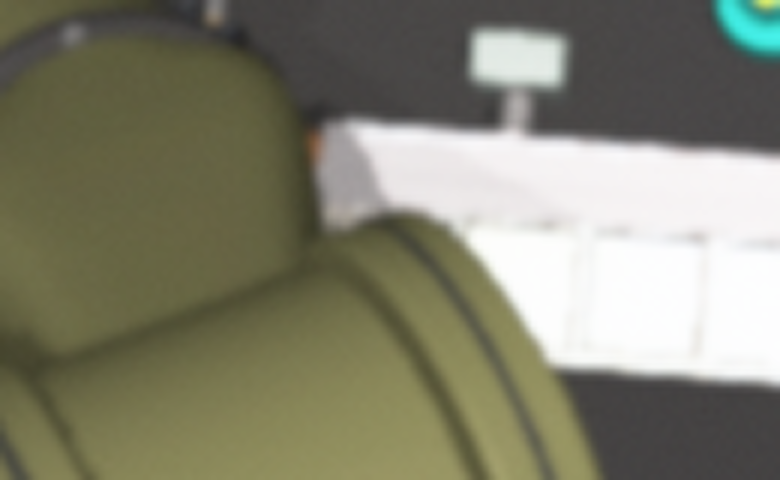

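move_arm(turn=[[0,0,0],[0,0,0],[0,0,0],[0,0,0],[0,0,0],[0,0,0],[0,0,0],[0,0,0],[0,0,0],[0,0,0]], dp=[[0.1,0,-0.03],[0.2,0,0],[0.2,0,0],[0.2,0,0],[0.2,0,0],[0.2,0,0],[0.2,0,0],[0.2,0,0],[0.2,0,0],[0,0,0]], jaw=[1,1,1,1,1,1,1,1,1,1])

```text
clock: 46.73
tool_pos: [0.6405, 0.2924, 0.0327]
eef_rot: [0.731, 0.682, -0.0, -0.002]
contact_force: [-0.3, 1.4, -1.8]
opening: 0.317
```

```bash
python3 z.py
```

```text
t 46.73 p [0.6405 0.2924 0.0327] phi 86.07 z [-0.0028  0.0029 -1.    ] F [-0.3  1.4 -1.8] open 0.317
```

move_arm(turn=[[0,0,0],[0,0,0],[0,0,0],[0,0,0],[0,0,0],[0,0,0],[0,0,0]], dp=[[0.2,0,0],[0.3,0,0],[0.3,0,0],[0.2,0,0],[0,0,0],[0,0,0],[0,0,0]], jaw=[1,1,1,1,1,1,1])

```text
clock: 47.32
tool_pos: [0.6442, 0.3137, 0.0328]
eef_rot: [0.732, 0.682, -0.0, 0.0]
contact_force: [0.1, -0.1, -0.8]
opening: 0.311
```

```bash
python3 z.py top t31 105 140 160 100 5
```

```text
t 47.32 p [0.6442 0.3137 0.0328] phi 85.96 z [-1.e-04 -8.e-04 -1.e+00] F [ 0.1 -0.1 -0.8] open 0.311
```

View pics/t31.png

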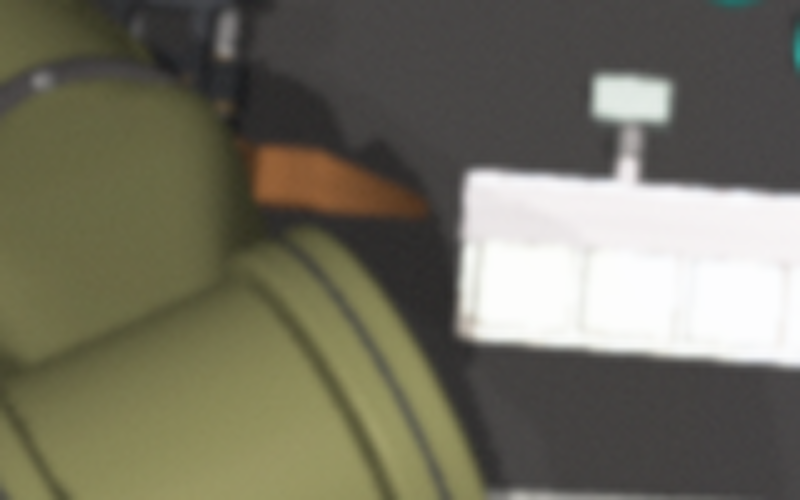

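The wedge is out and the keeper is shut, but the nose at (428,212) suggests the wedge slipped along the pads. I'll check the grip.

```bash
python3 - <<'E'
from plan import *
snap('wrist','w31')
s,K,W=snap('side');b=cv2.resize(s['frame'][115:195,190:290],None,fx=7,fy=7,interpolation=cv2.INTER_CUBIC);cv2.imwrite('pics/s31.png',b)
E
sed -i 's/rk(.0485,.300,0)/rk(.0475,.300,0)/' runfit.py; sed 's/162,197,163,192/157,198,163,192/' runfit.py > rf2.py; python3 rf2.py
```

```text
t 47.47 p [0.6444 0.3134 0.0329] phi 85.93 z [ 0.e+00 -7.e-04 -1.e+00] F [ 0.7  0.3 -1.6] open 0.317
rel rack(.0485,.300): mm,mm,crad [-0.24 14.46 -0.23] 16.23352377568265
rel rack(.0485,.300): mm,mm,crad [-0.31 14.47 -0.17] 16.204631747302887
```

View pics/w31.png

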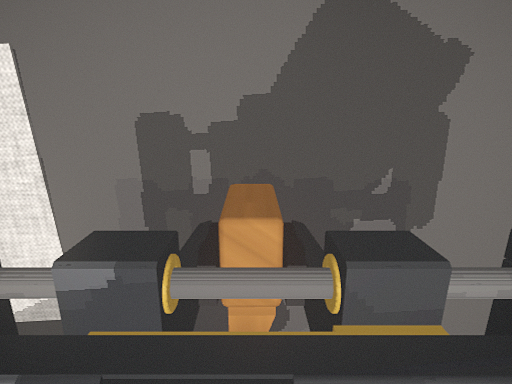

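View pics/s31.png

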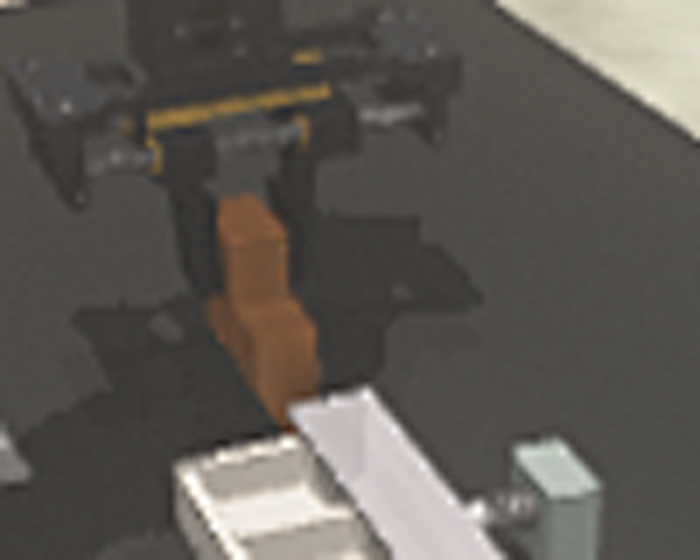

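No slip: the fit and wrist view agree with the grip as taken. I'll lift and return the wedge to the mat.

move_arm(turn=[[0,0,0],[0,0,0],[0,0,0],[0,0,0],[0,0,0],[0,0,0],[0,0,0],[0,0,0]], dp=[[0,0,-0.2],[0,0,-0.4],[0,0,-0.4],[0,0,-0.4],[0,0,-0.4],[0,0,-0.2],[0,0,0],[0,0,0]], jaw=[1,1,1,1,1,1,1,1])

```text
clock: 48.33
tool_pos: [0.6444, 0.3142, 0.0835]
eef_rot: [0.732, 0.682, 0.0, 0.0]
contact_force: [0.5, -1.1, -1.1]
opening: 0.314
```

```bash
python3 - <<'E'
from plan import *
report();rows([.472,.3655,.083],90)
E
```

```text
t 48.33 p [0.6444 0.3142 0.0835] phi 85.97 z [ 7.e-04  1.e-04 -1.e+00] F [ 0.5 -1.1 -1.1] open 0.314
shift total [ 1.56 -7.02  0.01] rows 8 each [ 0.195 -0.878  0.002]
turn total [ 0.0001 -0.     -0.0112] rows 1 each [ 0.0001 -0.     -0.0112]
```

move_arm(turn=[[0,0,0],[0,0,0],[0,0,0],[0,0,0],[0,0,0],[0,0,0],[0,0,0],[0,0,0],[0,0,0],[0,0,-0.0112]], dp=[[0.1,-0.4,0],[0.2,-0.8,0],[0.25,-0.9,0],[0.25,-0.9,0],[0.25,-0.9,0],[0.25,-0.9,0],[0.25,-0.9,0],[0.25,-0.9,0],[0.1,-0.5,0],[0,0,0]], jaw=[1,1,1,1,1,1,1,1,1,1])

```text
clock: 49.17
tool_pos: [0.4658, 0.3761, 0.0827]
eef_rot: [0.705, 0.709, -0.001, -0.001]
contact_force: [-0.4, 0.5, -0.8]
opening: 0.317
```

move_arm(turn=[[0,0,0],[0,0,0],[0,0,0]], dp=[[0,0,0],[0,0,0],[0,0,0]], jaw=[1,1,1])

```text
clock: 49.42
tool_pos: [0.4712, 0.3734, 0.0826]
eef_rot: [0.708, 0.706, -0.0, 0.0]
contact_force: [0.8, -0.5, -1.7]
opening: 0.314
```

```bash
python3 - <<'E'
from plan import *
report();rows([.469,.374,.0345],90);snap('wrist','w32')
E
python3 z.py top t32 95 195 110 90 7
```

```text
t 49.42 p [0.4712 0.3734 0.0826] phi 89.84 z [ 2.e-04 -7.e-04 -1.e+00] F [ 0.8 -0.5 -1.7] open 0.314
shift total [ 0.03 -0.09  1.92] rows 2 each [ 0.013 -0.045  0.962]
turn total [ 0.      0.0001 -0.0004] rows 1 each [ 0.      0.0001 -0.0004]
t 49.47 p [0.4713 0.3734 0.0826] phi 89.85 z [ 3.e-04 -5.e-04 -1.e+00] F [ 0.2 -0.2 -1.6] open 0.315
```

View pics/w32.png

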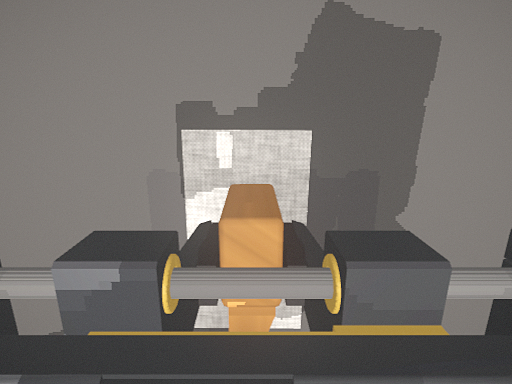

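View pics/t32.png

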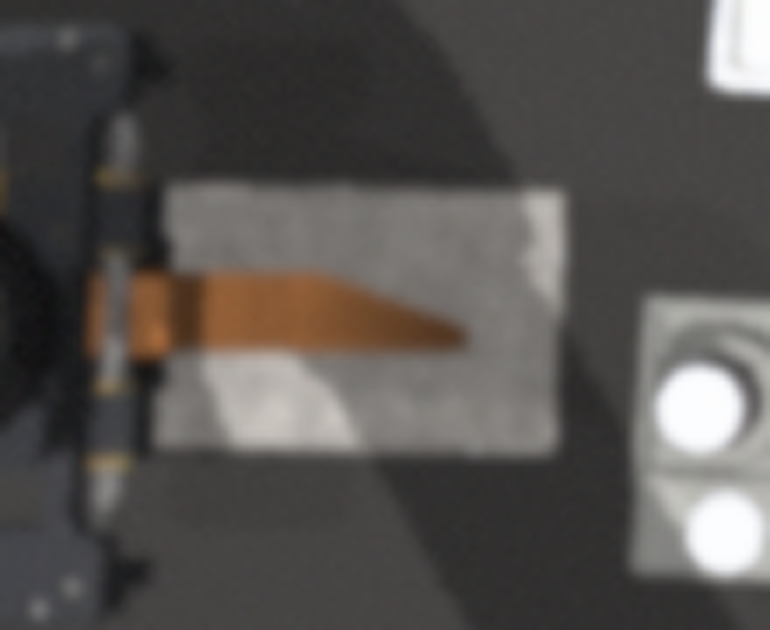

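Over the mat and aligned. Lowering slowly.

move_arm(turn=[[0,0,-0.0004],[0,0,0],[0,0,0],[0,0,0],[0,0,0],[0,0,0],[0,0,0],[0,0,0],[0,0,0],[0,0,0]], dp=[[0,-0.05,0.2],[0,0,0.4],[0,0,0.4],[0,0,0.4],[0,0,0.3],[0,0,0.15],[0,0,0.05],[0,0,0],[0,0,0],[0,0,0]], jaw=[1,1,1,1,1,1,1,1,1,1])

```text
clock: 50.35
tool_pos: [0.4695, 0.3744, 0.0359]
eef_rot: [0.706, 0.708, 0.0, -0.0]
contact_force: [-0.5, -0.2, -1.3]
opening: 0.314
```

```bash
python3 z.py
```

```text
t 50.35 p [0.4695 0.3744 0.0359] phi 90.14 z [ 7.e-04  7.e-04 -1.e+00] F [-0.5 -0.2 -1.3] open 0.314
```

move_arm(turn=[[0,0,0],[0,0,0],[0,0,0],[0,0,0],[0,0,0],[0,0,0]], dp=[[0,0,0.04],[0,0,0.02],[0,0,0],[0,0,0],[0,0,0],[0,0,0]], jaw=[1,1,1,1,1,1])

```text
clock: 50.85
tool_pos: [0.4693, 0.374, 0.034]
eef_rot: [0.706, 0.708, 0.0, 0.0]
contact_force: [-0.9, -1.0, -1.3]
opening: 0.314
```

```bash
python3 z.py
```

```text
t 50.85 p [0.4693 0.374  0.034 ] phi 90.15 z [ 1.e-04  0.e+00 -1.e+00] F [-0.9 -1.  -1.3] open 0.314
```

move_arm(turn=[[0,0,0],[0,0,0],[0,0,0],[0,0,0],[0,0,0],[0,0,0],[0,0,0],[0,0,0],[0,0,0],[0,0,0]], dp=[[0,0,0.04],[0,0,0],[0,0,0],[0,0,0],[0,0,0],[0,0,0],[0,0,0],[0,0,0],[0,0,0],[0,0,0]], jaw=[1,1,1,0.3,0.2,0.1,-0.1,-0.3,-0.5,-0.6])

```text
clock: 51.68
tool_pos: [0.4693, 0.374, 0.0329]
eef_rot: [0.706, 0.708, -0.0, 0.0]
contact_force: [0.3, 0.0, -0.3]
opening: 0.73
```

move_arm(turn=[[0,0,0],[0,0,0],[0,0,0],[0,0,0],[0,0,0],[0,0,0],[0,0,0],[0,0,0],[0,0,0],[0,0,0]], dp=[[0,0,0],[0,0,-0.3],[0,0,-0.6],[0,0,-0.8],[0,0,-0.8],[0,0,-0.8],[0,0,-0.8],[-0.6,0,-0.8],[-0.8,0,-0.4],[-0.8,0,0]], jaw=[-0.6,-0.6,-0.6,-0.6,-0.6,-0.6,-0.6,-0.6,-0.6,-0.6])

```text
clock: 52.52
tool_pos: [0.4703, 0.3202, 0.1685]
eef_rot: [0.706, 0.708, 0.003, 0.0]
contact_force: [0.5, -0.3, 0.6]
opening: 0.795
```

move_arm(turn=[[0,0,0],[0,0,0],[0,0,0],[0,0,0],[0,0,0],[0,0,0],[0,0,0],[0,0,0],[0,0,0],[0,0,0]], dp=[[-0.8,0,0],[-0.8,0,0],[-0.9,0,0],[-0.9,0,0],[-0.9,0,0],[-0.9,0,0],[-0.9,0,0],[-0.9,0,0],[-0.9,0,0],[-0.9,0,0]], jaw=[-0.6,-0.6,-0.6,-0.6,-0.6,-0.6,-0.6,-0.6,-0.6,-0.6])

```text
clock: 53.35
tool_pos: [0.47, 0.098, 0.1661]
eef_rot: [0.706, 0.708, 0.0, 0.0]
contact_force: [0.8, -0.7, 0.5]
opening: 0.801
```

```bash
python3 z.py top t33 95 120 200 170 4;python3 - <<'E'
from plan import *
snap('side','s33');snap('wrist','w33');snap('top','top33')
E
```

```text
t 53.35 p [0.47   0.098  0.1661] phi 90.16 z [ 8.e-04 -2.e-04 -1.e+00] F [ 0.8 -0.7  0.5] open 0.801
```

View pics/t33.png

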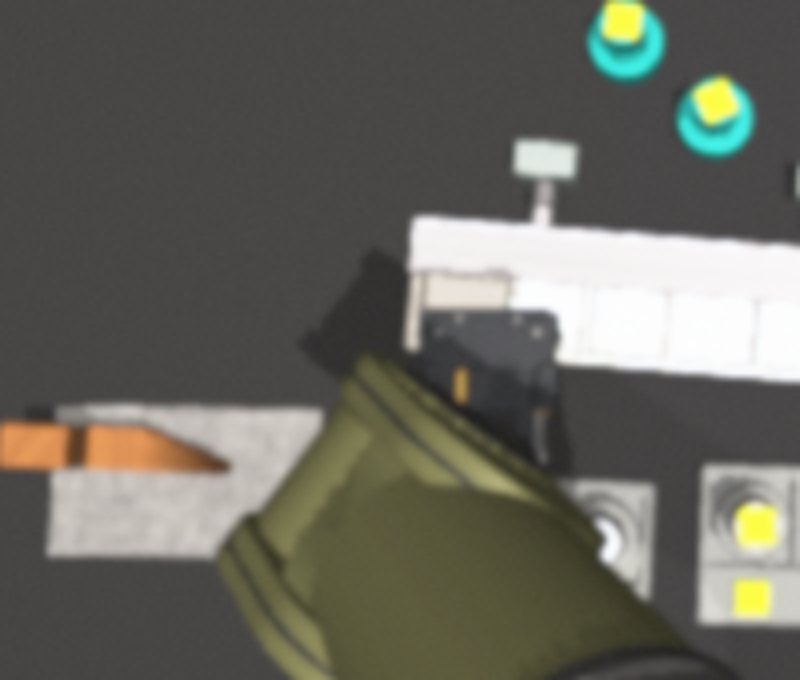

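View pics/s33.png

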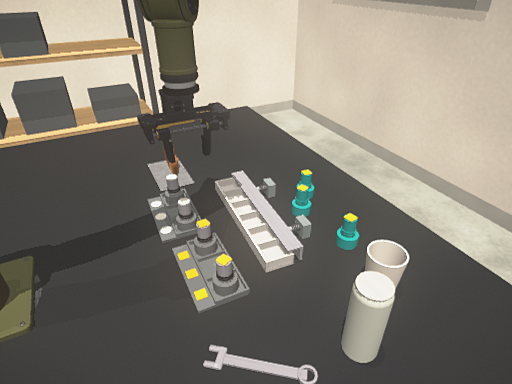

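View pics/w33.png

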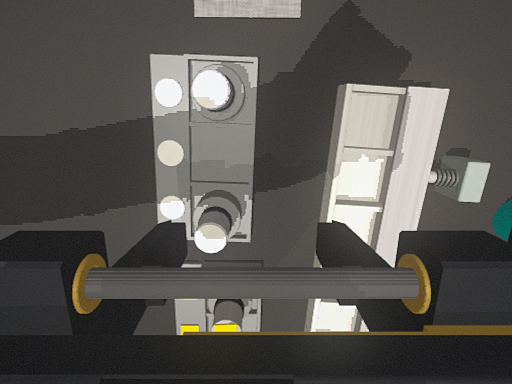

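The wedge was knocked about 4 cm toward +y after I left: its nose is now at pixel x≈152, and its block hangs off the mat. I'll measure it and put it back.

```bash
python3 - <<'E'
import cv2
a=cv2.imread('pics/top33.png');cv2.imwrite('pics/t34.png',cv2.resize(a[205:285,75:185],None,fx=7,fy=7,interpolation=cv2.INTER_CUBIC))
E
```

```text
(no output)
```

View pics/t34.png

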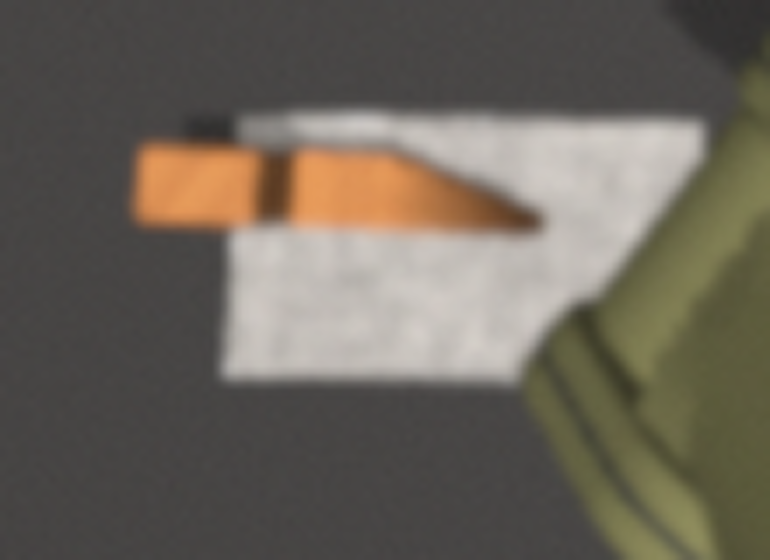

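```bash
python3 - <<'E'
from plan import *
s,K,W=snap('top')
P=lambda u,v,z: px2w(K,W,75+(u+.5)/7-.5,205+(v+.5)/7-.5,z)
c=np.array([P(*q,.066) for q in [(140,145),(258,148),(136,225),(254,229)]]);print(c.round(4),c.mean(0))
print(P(292,232,.002),P(540,232,.002),P(292,150,.032),P(400,152,.032))
report(); t=c.mean(0); rows([t[0],t[1]-.055,.2],90)
E
```

```text
[[0.5036 0.4347 0.066 ]
 [0.5029 0.3918 0.066 ]
 [0.4748 0.4346 0.066 ]
 [0.4737 0.3919 0.066 ]] [0.48874417 0.41324116 0.066     ]
[0.47094728 0.40397834 0.002     ] [0.47181436 0.30813765 0.002     ] [0.50241659 0.39329099 0.032     ] [0.50203681 0.35266205 0.032     ]
t 53.60 p [0.4703 0.1    0.166 ] phi 90.18 z [ 0.0012  0.0013 -1.    ] F [ 0.   1.2 -0.1] open 0.798
shift total [10.33  0.77 -1.35] rows 11 each [ 0.939  0.07  -0.122]
turn total [ 0.0002 -0.0002  0.0005] rows 1 each [ 0.0002 -0.0002  0.0005]
```

move_arm(turn=[[0,0,0],[0,0,0],[0,0,0],[0,0,0],[0,0,0],[0,0,0],[0,0,0],[0,0,0],[0,0,0],[0,0,0]], dp=[[0.6,0,-0.3],[1,0,-0.4],[1,0.1,-0.4],[1,0.1,-0.2],[1,0.1,0],[1,0.1,0],[1,0.1,0],[1,0.1,0],[1,0.1,0],[1,0,0]], jaw=[-0.6,-0.6,-0.6,-0.6,-0.6,-0.6,-0.6,-0.6,-0.6,-0.6])

```text
clock: 54.43
tool_pos: [0.4857, 0.3435, 0.1989]
eef_rot: [0.705, 0.709, 0.001, -0.001]
contact_force: [-0.0, -0.3, -0.3]
opening: 0.799
```

move_arm(turn=[[0,0,0],[0,0,0],[0,0,0]], dp=[[0.5,0,0],[0,0,0],[0,0,0]], jaw=[-0.6,-0.6,-0.6])

```text
clock: 54.68
tool_pos: [0.4858, 0.3525, 0.1981]
eef_rot: [0.705, 0.709, -0.0, -0.0]
contact_force: [1.4, -0.5, -0.5]
opening: 0.798
```

```bash
python3 - <<'E'
from plan import *
report()
s,K,W=snap('wrist')
b=s['frame'];wd=lambda x,y,z: [.488+x,.412+y,.002+z]
draw(b,K,W,[wd(i*.014,j*.022,.064) for i in (-1,1) for j in(-1,1)]+[wd(-.014,-.108,.03),wd(.014,-.052,.03)],1,0,0,(0,255,0))
cv2.imwrite('pics/w35.png',b);rows([.488,.4115,.033],90)
E
```

```text
t 54.68 p [0.4858 0.3525 0.1981] phi 90.29 z [-4.e-04 -3.e-04 -1.e+00] F [ 1.4 -0.5 -0.5] open 0.798
shift total [2.44 0.07 6.59] rows 7 each [0.349 0.01  0.942]
turn total [-0.      0.0003  0.0005] rows 1 each [-0.      0.0003  0.0005]
```

View pics/w35.png

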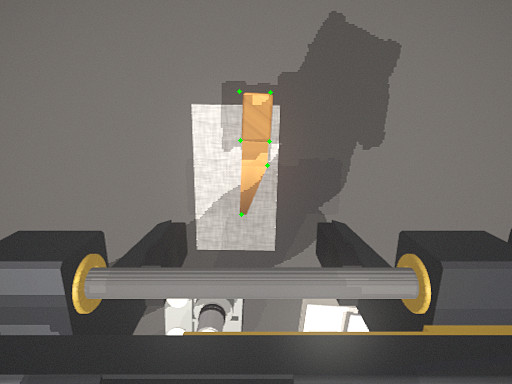

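move_arm(turn=[[0,0,0.001],[0,0,0],[0,0,0],[0,0,0],[0,0,0],[0,0,0],[0,0,0],[0,0,0],[0,0,0],[0,0,0]], dp=[[0.7,0.05,0],[0.9,0.05,0.2],[0.8,0.02,0.5],[0,0,0.9],[0,0,0.9],[0,0,0.9],[0,0,0.9],[0,0,0.9],[0,0,0.6],[0,0,0]], jaw=[-0.6,-0.6,-0.6,-0.6,-0.6,-0.6,-0.6,-0.6,-0.6,-0.6])

```text
clock: 55.57
tool_pos: [0.4891, 0.408, 0.0498]
eef_rot: [0.709, 0.705, -0.003, 0.001]
contact_force: [-0.0, -0.6, -0.4]
opening: 0.8
```

```bash
python3 - <<'E'
from plan import *
report();rows([.489,.4115,.033],90);snap('wrist','w36')
E
```

```text
t 55.57 p [0.4891 0.408  0.0498] phi 89.71 z [-0.0037 -0.0058 -1.    ] F [-0.  -0.6 -0.4] open 0.800
shift total [ 0.15 -0.    0.67] rows 1 each [ 0.146 -0.001  0.673]
turn total [-0.0006  0.0009 -0.0008] rows 1 each [-0.0006  0.0009 -0.0008]
```

View pics/w36.png

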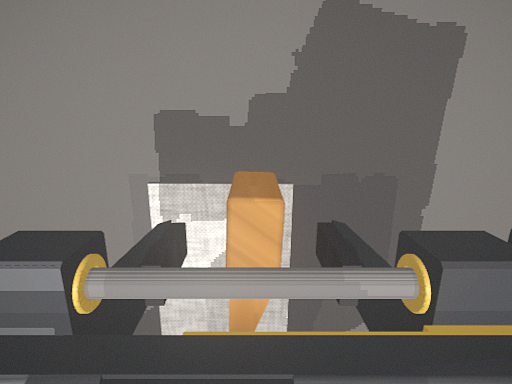

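move_arm(turn=[[0,0,0],[0,0,0],[0,0,0],[0,0,0]], dp=[[0.04,0,0.3],[0,0,0.3],[0,0,0],[0,0,0]], jaw=[-0.6,-0.6,-0.6,-0.6])

```text
clock: 55.95
tool_pos: [0.49, 0.4125, 0.0382]
eef_rot: [0.708, 0.706, 0.0, 0.0]
contact_force: [-0.5, -0.5, -0.0]
opening: 0.798
```

```bash
python3 - <<'E'
from plan import *
report();rows([.489,.4115,.033],90)
E
```

```text
t 55.95 p [0.49   0.4125 0.0382] phi 89.79 z [ 2.e-04 -1.e-04 -1.e+00] F [-0.5 -0.5 -0. ] open 0.798
shift total [-0.04 -0.04  0.21] rows 1 each [-0.042 -0.04   0.206]
turn total [ 0.      0.     -0.0006] rows 1 each [ 0.      0.     -0.0006]
```

move_arm(turn=[[0,0,0],[0,0,0],[0,0,0],[0,0,0],[0,0,0],[0,0,0],[0,0,0],[0,0,0],[0,0,0],[0,0,0]], dp=[[-0.04,-0.02,0.18],[0,0,0],[0,0,0],[0,0,0],[0,0,0],[0,0,0],[0,0,0],[0,0,0],[0,0,0],[0,0,0]], jaw=[-0.3,0.1,0.3,1,1,1,1,1,1,1], newtons=25)

```text
clock: 56.78
tool_pos: [0.4897, 0.4117, 0.0336]
eef_rot: [0.708, 0.706, 0.0, 0.0]
contact_force: [0.4, -0.2, 0.2]
opening: 0.319
```

```bash
python3 z.py
```

```text
t 56.78 p [0.4897 0.4117 0.0336] phi 89.79 z [ 4.e-04  2.e-04 -1.e+00] F [ 0.4 -0.2  0.2] open 0.319
```

move_arm(turn=[[0,0,0],[0,0,0],[0,0,0],[0,0,0],[0,0,0],[0,0,0],[0,0,0],[0,0,0],[0,0,0]], dp=[[0,0,0],[0,0,-0.2],[0,0,-0.3],[0,0,-0.3],[-0.3,-0.1,0],[-0.5,-0.3,0],[-0.4,-0.3,0],[-0.2,-0.1,0],[0,0,0]], jaw=[1,1,1,1,1,1,1,1,1])

```text
clock: 57.53
tool_pos: [0.4687, 0.3746, 0.0535]
eef_rot: [0.709, 0.706, -0.001, 0.001]
contact_force: [0.3, 0.7, -1.5]
opening: 0.318
```

```bash
python3 - <<'E'
from plan import *
report();rows([.469,.376,.034],90);snap('wrist','w37')
E
python3 z.py top t37 75 205 110 80 7
```

```text
t 57.53 p [0.4687 0.3746 0.0535] phi 89.77 z [-7.0e-04 -2.5e-03 -1.0e+00] F [ 0.3  0.7 -1.5] open 0.318
shift total [0.06 0.01 0.78] rows 1 each [0.059 0.01  0.78 ]
turn total [-0.0001  0.0004 -0.0006] rows 1 each [-0.0001  0.0004 -0.0006]
t 57.58 p [0.4694 0.376  0.0537] phi 89.78 z [ 2.e-04 -5.e-04 -1.e+00] F [ 0.4 -0.1 -1. ] open 0.317
```

View pics/w37.png

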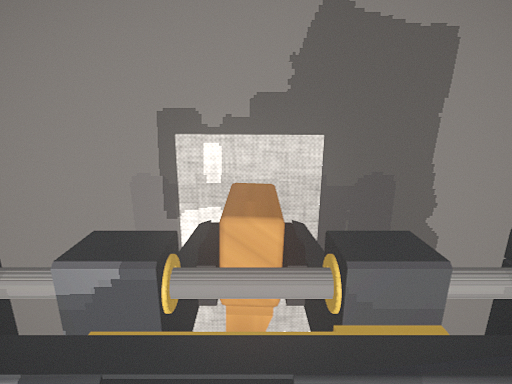

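View pics/t37.png

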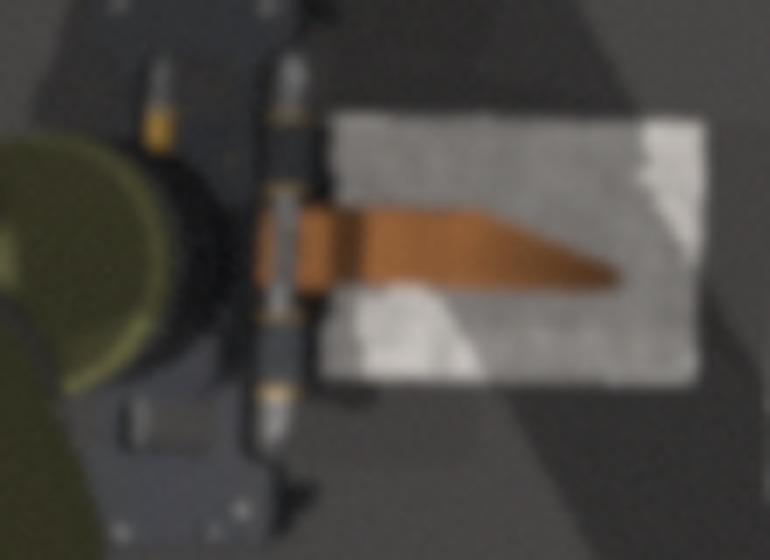

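move_arm(turn=[[0,0,0],[0,0,0],[0,0,0],[0,0,0],[0,0,0],[0,0,0],[0,0,0],[0,0,0]], dp=[[0,0,0.2],[0,0,0.3],[0,0,0.15],[0,0,0.08],[0,0,0.04],[0,0,0],[0,0,0],[0,0,0]], jaw=[1,1,1,1,1,1,1,1])

```text
clock: 58.3
tool_pos: [0.4694, 0.3768, 0.0343]
eef_rot: [0.708, 0.706, 0.0, 0.0]
contact_force: [0.2, -0.1, -2.3]
opening: 0.314
```

```bash
python3 z.py
```

```text
t 58.30 p [0.4694 0.3768 0.0343] phi 89.79 z [ 3.e-04  3.e-04 -1.e+00] F [ 0.2 -0.1 -2.3] open 0.314
```

move_arm(turn=[[0,0,0],[0,0,0],[0,0,0],[0,0,0],[0,0,0],[0,0,0],[0,0,0],[0,0,0],[0,0,0],[0,0,0]], dp=[[0,0,0.03],[0,0,0.02],[0,0,0],[0,0,0],[0,0,0],[0,0,0],[0,0,0],[0,0,0],[0,0,0],[0,0,0]], jaw=[1,1,1,0.3,0.2,0.1,-0.1,-0.3,-0.5,-0.6])

```text
clock: 59.13
tool_pos: [0.4693, 0.3766, 0.0329]
eef_rot: [0.708, 0.706, -0.0, 0.0]
contact_force: [-0.2, 0.3, 0.6]
opening: 0.728
```

move_arm(turn=[[0,0,0],[0,0,0],[0,0,0],[0,0,0],[0,0,0],[0,0,0],[0,0,0],[0,0,0],[0,0,0],[0,0,0]], dp=[[0,0,0],[0,0,-0.3],[0,0,-0.6],[0,0,-0.8],[0,0,-0.8],[0,0,-0.8],[0,0,-0.8],[-0.6,0,-0.8],[-0.8,0,-0.4],[-0.8,0,0]], jaw=[-0.6,-0.6,-0.6,-0.6,-0.6,-0.6,-0.6,-0.6,-0.6,-0.6])

```text
clock: 59.97
tool_pos: [0.4699, 0.3228, 0.1685]
eef_rot: [0.708, 0.706, 0.003, 0.0]
contact_force: [-0.1, -0.1, 0.5]
opening: 0.799
```

```bash
python3 z.py wrist w38z 60 0 392 240 2
```

```text
t 59.97 p [0.4699 0.3228 0.1685] phi 89.85 z [ 0.004   0.0038 -1.    ] F [-0.1 -0.1  0.5] open 0.799
```

move_arm(turn=[[0,0,0],[0,0,0],[0,0,0],[0,0,0],[0,0,0],[0,0,0],[0,0,0],[0,0,0],[0,0,0],[0,0,0]], dp=[[-0.8,0,-0.4],[-0.8,0,-0.4],[-0.9,0,-0.4],[-0.9,0,-0.4],[-0.9,0,0],[-0.9,0,0],[-0.9,0,0],[-0.9,0,0],[-0.9,0,0],[-0.9,0,0]], jaw=[-0.6,-0.6,-0.6,-0.6,-0.6,-0.6,-0.6,-0.6,-0.6,-0.6])

```text
clock: 60.85
tool_pos: [0.4682, 0.1007, 0.2059]
eef_rot: [0.708, 0.706, 0.0, 0.0]
contact_force: [0.7, -0.4, -0.0]
opening: 0.803
```

move_arm(turn=[[0,0,0],[0,0,0],[0,0,0],[0,0,0],[0,0,0],[0,0,0],[0,0,0],[0,0,0],[0,0,0],[0,0,0]], dp=[[-0.9,0,0],[-0.9,0,0],[-0.9,0,0],[-0.9,0,0],[-0.9,0,0],[-0.9,0,0],[-0.9,0,0],[-0.9,-0.3,0],[-0.9,-0.3,0],[-0.9,-0.3,0]], jaw=[-0.6,-0.6,-0.6,-0.6,-0.6,-0.6,-0.6,-0.6,-0.6,-0.6])

```text
clock: 61.68
tool_pos: [0.4446, -0.1242, 0.2058]
eef_rot: [0.708, 0.706, -0.0, 0.0]
contact_force: [0.1, -0.6, -0.1]
opening: 0.797
```

move_arm(turn=[[0,0,0],[0,0,0],[0,0,0],[0,0,0],[0,0,0],[0,0,0],[0,0,0],[0,0,0],[0,0,0],[0,0,0]], dp=[[-0.9,-0.3,0],[-0.9,-0.3,0],[-0.9,-0.3,0],[-0.9,-0.3,0],[-0.9,-0.3,0],[-0.6,0,0],[0,0,0],[0,0,0],[0,0,0],[0,0,0]], jaw=[-0.6,-0.6,-0.6,-0.6,-0.6,-0.6,-0.6,-0.6,-0.6,-0.6])

```text
clock: 62.52
tool_pos: [0.4075, -0.2491, 0.2057]
eef_rot: [0.708, 0.707, 0.0, 0.0]
contact_force: [-0.3, 0.1, 0.3]
opening: 0.799
```

```bash
python3 z.py top t38 75 110 320 180 2; python3 - <<'E'
from plan import *
snap('side','s38');s,K,W=snap('top','top38')
cv2.imwrite('pics/t38.png',cv2.resize(s['frame'][110:290,80:350],None,fx=2.9,fy=2.9,interpolation=cv2.INTER_CUBIC))
a=cv2.imread('pics/top0.png').astype(int);b=s['frame'].astype(int)
E
```

```text
t 62.52 p [ 0.4075 -0.2491  0.2057] phi 89.94 z [ 5.e-04  5.e-04 -1.e+00] F [-0.3  0.1  0.3] open 0.799
```

View pics/t38.png

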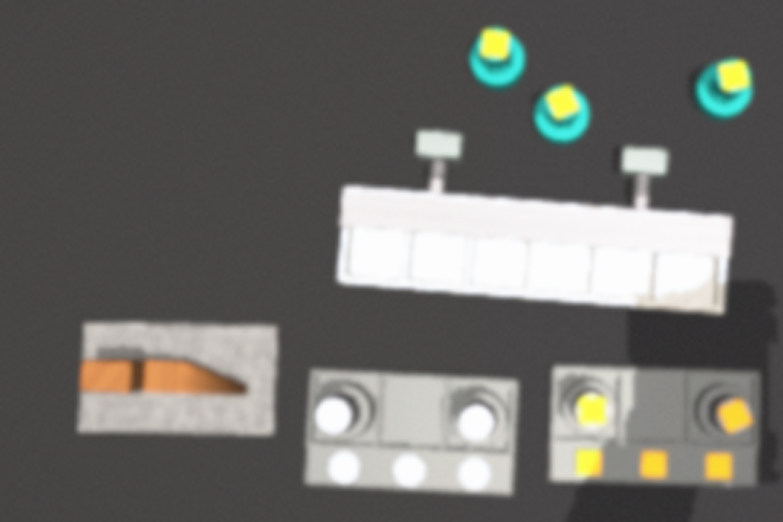

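View pics/s38.png

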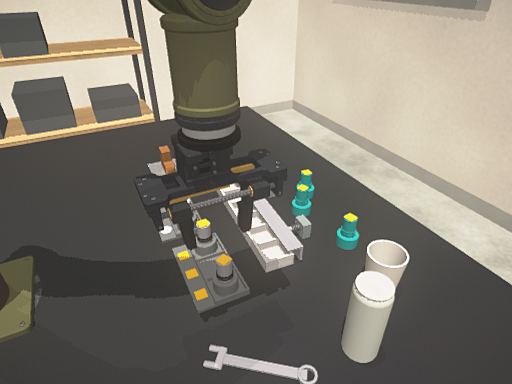

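View pics/w38z.png

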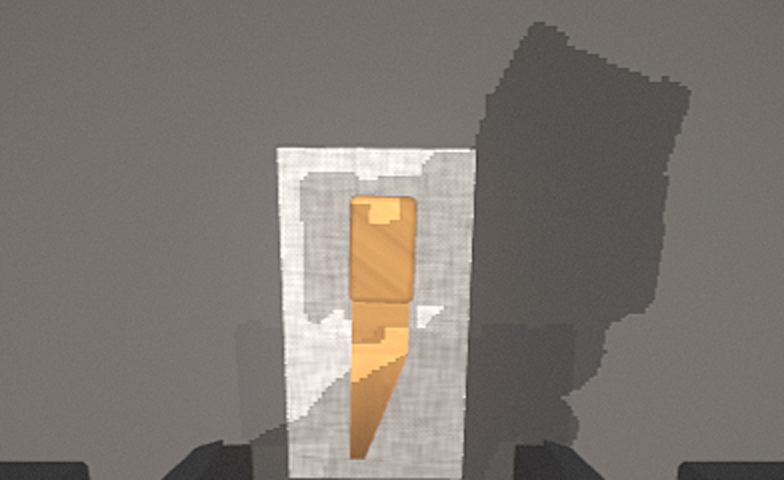

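```bash
python3 - <<'E'
from plan import *
s,K,W=snap('top');a=cv2.imread('pics/top0.png').astype(int);b=s['frame'].astype(int)
d=np.abs(a-b).max(2)
for n,(x0,x1,y0,y1) in dict(keeper=(195,335,170,192),can_cup=(360,455,125,215),wrench=(365,420,228,290)).items(): print(n,(d[y0:y1,x0:x1]>40).sum())
report(); print(r.finish_job())
E
```

```text
keeper 40
can_cup 0
wrench 781
t 62.72 p [ 0.4073 -0.2498  0.2056] phi 89.88 z [ 1.e-04  0.e+00 -1.e+00] F [ 0.2  0.3 -0.6] open 0.801
the job is handed in; nothing more can be done
None
```

The job is done and handed in at about 63 s of the 210 s. The wedge held the keeper open on its own while I moved the four valves present. The two round ones went to nests +62 and −62 mm of the round tray, and the two square ones to the same nests of the square tray. I then pulled the wedge out, the keeper sprang shut, and I laid the wedge back on its mat.

- **Wedge knocked:** after I first laid it down, it was pushed about 4 cm so that it hung partly off the mat. I picked it up again and re-centred it. The last wrist and top views show it wholly on the mat, on its flat underside.
- **Valves and keeper:** the final top view shows one valve in each of the four nests used, the rack empty and the keeper's lip back in its starting position. Earlier side and wrist views showed all four valves upright. I judged "fully down" from the release heights and these pictures.
- **Bystanders:** the picture comparison with the start showed no change at the spray can and cup. It did flag changed pixels in two regions and I handed in without a second look:
  - **Wrench (781 pixels):** I put this down to the arm and its shadow, because the wrench looks unmoved in the side views.
  - **Keeper (40 pixels):** I put this down to the valve tops that used to show there.

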